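Build the sieve stack on the bench vibrator

TASK

Build the grading stack on the bench vibrator, one piece at a time from the bottom up: the silver receiver pan inside the rubber lip of its plate, then the red fine sieve, the yellow medium sieve and the blue coarse sieve, and the black lid on top, each fully seated in the one below. Lower every piece into place and do not drop it, and leave the felt wheel, the tin and the brush where they are.

Things in the scene. Friction and masses are not known exactly. Their poses are not given: they have to be found in the camera images.
- receiver_mid (a point): receiver pan: plain silver aluminium cup without mesh or spigot, 62 mm across, 35 mm tall, flat foot, open top a socket 57 mm wide (wall 2.5 mm) into which the next spigot drops 8 mm; gripped on its outside. Loose, about 80 g, starts upright on the bench. This point is its centre, 17.5 mm above its foot; z is its axis
- fine_mid (a point): red sieve, fine 3 mm mesh. Round, 36 mm tall, loose, 70 g. Lowest 8 mm: tapered spigot, 46 mm across at the foot, 54 at its top; above it the straight frame, 62 mm across: grip here from above. Open top: socket 57 mm wide, wall 2.5, mesh 25 mm below the rim. A spigot enters 8 mm till the shoulder sits on the rim: each piece adds 28 mm. Point: centre, 18 mm above the foot; z: axis, up
- medium_mid (a point): yellow sieve, medium 5.5 mm mesh. Round, 36 mm tall, loose, 70 g. Lowest 8 mm: tapered spigot, 46 mm across at the foot, 54 at its top; above it the straight frame, 62 mm across: grip here from above. Open top: socket 57 mm wide, wall 2.5, mesh 25 mm below the rim. A spigot enters 8 mm till the shoulder sits on the rim: each piece adds 28 mm. Point: centre, 18 mm above the foot; z: axis, up
- coarse_mid (a point): blue sieve, coarse 9 mm mesh. Round, 36 mm tall, loose, 70 g. Lowest 8 mm: tapered spigot, 46 mm across at the foot, 54 at its top; above it the straight frame, 62 mm across: grip here from above. Open top: socket 57 mm wide, wall 2.5, mesh 25 mm below the rim. A spigot enters 8 mm till the shoulder sits on the rim: each piece adds 28 mm. Point: centre, 18 mm above the foot; z: axis, up
- lid_mid (a point): lid: black plastic disc 62 mm across with the same 8 mm tapered spigot below, a rim plate 8 to 14 mm above its foot and on top a round knob about 20 mm across from 14 to 34 mm, by which it is gripped. Loose, about 50 g, starts upright on the bench. This point lies on its axis 17 mm above its foot, 3 mm above the knob's root; z is its axis
- plate (a point): bench vibrator: fixed white box 180 x 140 mm on feet, carrying a round black rubber plate 104 mm across, its top 65 mm above the bench. A grey rubber lip 4 mm high, 76 mm wide inside (84 outside), rings the middle of the plate: the receiver stands flat inside it. This point is the centre of the plate's top inside the lip; z up
- tray: grey open tray 200 x 130 mm, 22 mm high, fixed to the bench on the other side from the vibrator, with the brush in it. Origin at the centre of its underside; x along its 200 mm side
- brush: cleaning brush about 150 mm long lying in the tray, to be left alone. Its origin lies on its underside near its middle; x along its length
- felt_wheel: cream felt polishing wheel 60 mm across and 14 mm thick with a small hole, lying flat on the bench among the sieves, to be left alone. Origin at the centre of its underside
- tin: closed copper-coloured tin with a green lid, 60 mm across, 40 mm tall, 250 g, standing on the bench among the sieves, to be left alone. Origin at the centre of its underside

How it is judged:
By the outcome, as a careful person would: the job done as asked, in the order asked, and still so for the second after the job is handed in, with the robot touching nothing.
It also fails if it takes over 125 s, if anything falls off the work surface, if the arm or the gripper's body presses on something with over 40 N, if the wrist force passes 120 N, or if a joint passes its speed limit or range.

ROBOT

A 6-joint arm with a two-finger parallel gripper is mounted at the origin on the work surface. World frame = base frame: x ahead of the robot, y to its left, z up, the work surface at z = 0. Lengths are in m, angles in degrees, forces in N, time in s.
With the tool pointing down it reaches from about 0.4 to 0.925 m from the base axis. Payload 3.4 kg.
Tool frame: the origin (TCP) lies on the mounting face of the last link; the fingertips stand 173 mm ahead of it and the grasp point (between the pads) lies 155 mm ahead of it; y points along the fingers, x is the direction in which the jaws open and shut, and the axes are right-handed (so a half turn about y gives the same grasp; the last joint's range is limited). The gripper opens to 85 mm and grips with 20 to 120 N. Pads are 22 mm wide; open, the fingers measure 114 mm over their backs; the gripper's body (76 mm by 85 mm) begins 54 mm behind the grasp point. The pads swing forward as they close: fully open they stand 13 mm farther back than shut.
Start: joints at [-72.049, 17.578, 86.31, -0, 76.112, -4.211], TCP at [0.217, -0.533, 0.405] pointing down, gripper open.
Joint ranges: [-179.03, 179.03], [-60, 130.46], [8.19, 133.38], [-81.62, 261.62], [5.75, 156.47], [-153.77, 153.77]. Speed limits (degrees/s): [147.25, 147.25, 180, 180, 180, 180].

INTERFACE

Orientations are given as [roll, pitch, yaw] about the fixed x, y, z axes, in that order (R = Rz(yaw) Ry(pitch) Rx(roll)).
In Python, from station import read_state, cams, workorder gives the robot as it stands.
- The arm moves only by the tool move_arm, never from a script. Its argument "moves" is a list of rows, each an object with "xyz": the shift along the tool's x, y, z in mm, a list of three; "turn": the turn, a rotation vector about the tool's x, y, z in degrees, a list of three; "fingers": the closure, from 0 (fully open) to 1 (shut). In form: [{"xyz": [tx, ty, tz], "turn": [rx, ry, rz], "fingers": fingers}, ...]. A call has 1 to 10 rows; each row is the pose to reach, as a shift and turn from the pose commanded when the call began, along the tool's axes at that moment; what a row does not reach only later rows make up. A row lasts 1/12 s, in which the tool goes at most 41.7 mm and 7.16 degrees, less where a joint would pass 70% of its speed; a pose out of reach is approached as far as the arm can. A call with a gripper value outside its range is refused whole. The fingers move at their own pace and stop on an object; the grip force is fixed at half the most. Time passes only in rows, so rows that repeat a pose let the fingers close. It gives the time, the measured TCP pose, the force and the opening at its end, in the units of the state.
- read_state(): the state, without advancing time (a new reading comes with each control period).
- cams.grab_frame(name): name is "scene" or "top" or "wrist"; returns (picture, depth): 480x640x3 uint8, red, green, blue; 480x640 float32, m along the optical axis (not along the pixel's ray), 0 where there is no reading.
- cams.camera_params(name): a dict with "fx", "fy", "cx", "cy" (pixels), "dist" ([k1, k2, p1, p2, k3] as OpenCV has them; the pictures are not rectified), "position" and "orientation" of the camera in the world. Camera axes: x right, y down, z forward; pixel columns grow to the right and rows downward; lengths in m; the calibration is good to about 2 mm. A picture is of the moment at which its call begins: read the wrist's pose just before it. camera_params takes no time and is no camera call; for the wrist camera it gives the pose at the moment of the call.
- workorder.finish_job(): hands the job in, once; it reports no verdict.
The state is a dict: "t": time; "joint_positions": joint angles; "joint_vel": joint speeds; "tau": joint torques, N m; "tool_pos": TCP position; "tool_rot": TCP orientation; "ft_force": force on the tool from outside, world axes, zero at the start; "torque": the same for the moment, N m; "grip_width": finger opening in m.
Only numpy, scipy, OpenCV 4.12 (cv2) and the standard library are available. Lean on these libraries where they do the work, as an engineer would, in place of code of your own. Each camera call takes 0.05 s, during which the arm holds its last target.

## Working session

There is one attempt and no reset: what is moved stays moved. The work goes in short steps, Python scripts to look and compute and a tool call to move; the robot and the scene stay as the last step left them, time stands still between calls to the robot, and variables do not carry over. Pictures are saved under pics/ and viewed, and the job is handed in when it is done.

Besides the shell and the picture viewer there is one more tool, called after "Call:" as name(argument=value, ...) on one line, values as JSON. move_arm: Moves the arm, as the interface text tells. Its arguments: {"type":"object","properties":{"moves":{"type":"array"}},"required":["moves"]}

```bash
ls; mkdir -p pics
python3 - <<'E'
from station import read_state, cams, workorder
import cv2
s=read_state(); print(s)
for n in ["scene","top","wrist"]:
    p=cams.camera_params(n); print(n,p)
    im,d=cams.grab_frame(n); cv2.imwrite(f"pics/{n}0.png",im[:,:,::-1])
E
```

```text
pics
{'t': 0.0, 'joint_positions': array([-7.20467583e+01,  1.76247987e+01,  8.63844414e+01, -1.96264692e-03,
        7.61094271e+01, -4.21316514e+00]), 'joint_vel': array([ 0.10252659,  0.00183739,  0.05504765, -0.03861053,  0.04348725,
       -0.00142634]), 'tau': array([-3.50970804e-03, -4.57559001e+01, -2.51915377e+01, -4.78489728e-04,
        1.34269358e-02,  1.40270618e-05]), 'tool_pos': array([ 0.21679578, -0.53220161,  0.40375164]), 'tool_rot': array([-89.99318095,   0.11848637, -67.83311293]), 'ft_force': array([ 0.31575567, -0.70436019, -0.6249221 ]), 'torque': array([-0.00826219, -0.01578278, -0.01374137]), 'grip_width': 0.08538410985279662}
scene {'fx': 492.454843135793, 'fy': 492.454843135793, 'cx': 324.4416485243052, 'cy': 234.91849976587278, 'dist': array([0.00093709, 0.        , 0.        , 0.        , 0.        ]), 'position': array([ 1.11277851, -0.33597316,  0.53960308]), 'orientation': array([-126.52887828,    0.59753567,   59.97440649])}
top {'fx': 624.2724623986275, 'fy': 624.2724623986275, 'cx': 311.1294653020474, 'cy': 228.70454921206795, 'dist': array([0.00348478, 0.        , 0.        , 0.        , 0.        ]), 'position': array([0.38472188, 0.01258052, 1.43172236]), 'orientation': array([-172.32129261,   -1.5197836 ,  -89.0940064 ])}
wrist {'fx': 414.729916142792, 'fy': 414.729916142792, 'cx': 323.64314074446975, 'cy': 233.54684305961533, 'dist': array([-0.09358691,  0.        ,  0.        ,  0.        ,  0.        ]), 'position': array([ 0.28854215, -0.50190487,  0.37455025]), 'orientation': array([ 1.62225014e+02,  1.09396997e-01, -6.77703444e+01])}
```

View pics/scene0.png

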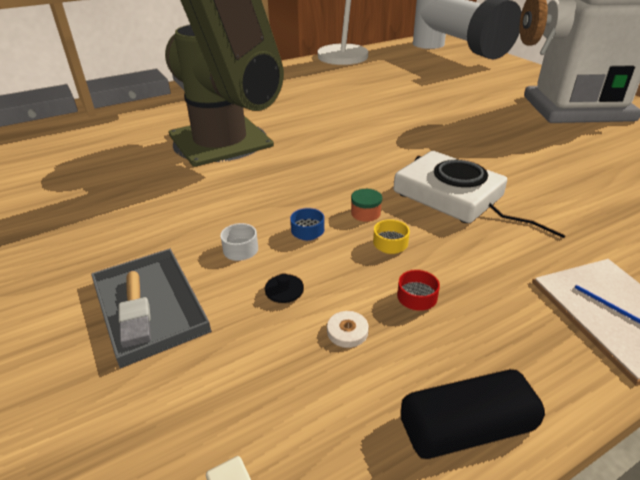

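View pics/top0.png

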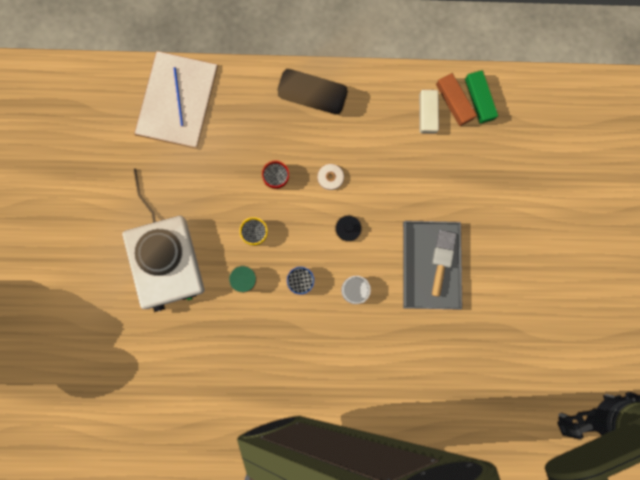

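View pics/wrist0.png

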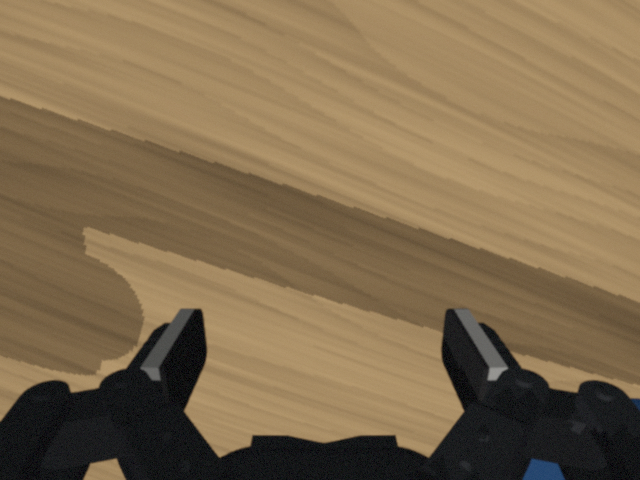

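```bash
cat > h.py <<'E'
from station import read_state, cams, workorder
import cv2, numpy as np
from scipy.spatial.transform import Rotation as Ro
def rot(rpy): return Ro.from_euler('xyz',rpy,degrees=True)
def ray(p,uv):
    K=np.array([[p['fx'],0,p['cx']],[0,p['fy'],p['cy']],[0,0,1]])
    q=cv2.undistortPoints(np.array(uv,float).reshape(-1,1,2),K,p['dist']).reshape(-1,2)
    return rot(p['orientation']).apply(np.c_[q,np.ones(len(q))])
def onplane(p,uv,z):
    d=ray(p,uv); return p['position']+d*((z-p['position'][2])/d[:,2:])
def proj(p,X):
    c=rot(p['orientation']).inv().apply(np.atleast_2d(X)-p['position'])
    K=np.array([[p['fx'],0,p['cx']],[0,p['fy'],p['cy']],[0,0,1]])
    return cv2.projectPoints(c,np.zeros(3),np.zeros(3),K,p['dist'])[0].reshape(-1,2)
def mask(im,col):
    h=cv2.cvtColor(im,cv2.COLOR_RGB2HSV); H,S,V=[h[...,i].astype(int) for i in range(3)]
    m={'red':((H<5)|(H>174))&(S>180)&(V>60),'yellow':(H>22)&(H<33)&(S>200)&(V>70),'blue':(H>100)&(H<130)&(S>130)&(V>40),
       'green':(H>65)&(H<95)&(S>100),'black':(V<50),'white':(S<40)&(V>150),'grey':(S<45)&(V>90)}[col]
    return m.astype(np.uint8)
def blobs(im,col,amin=100):
    m=mask(im,col); c,_=cv2.findContours(m,cv2.RETR_EXTERNAL,cv2.CHAIN_APPROX_NONE)
    return [k for k in c if cv2.contourArea(k)>amin]
def circ(p,k,z):
    X=onplane(p,k.reshape(-1,2),z)[:,:2]
    (x,y),r=cv2.minEnclosingCircle(X.astype(np.float32)*1000)
    return x,y,2*r
E
python3 - <<'E'
from h import *
for n in ['top','scene']:
    im=cv2.imread(f'pics/{n}0.png')[:,:,::-1].copy(); p=cams.camera_params(n)
    for c,z in [('red',.036),('yellow',.036),('blue',.036),('green',.04),('black',.014),('white',.03),('grey',.035)]:
        for k in blobs(im,c,150):
            x,y,w,h=cv2.boundingRect(k)
            if w>110 or y<140: continue
            print(n,c,(x,y,w,h),np.round(circ(p,k,z),1))
E
```

```text
top green (231, 268, 24, 23) [458.  129.9  52.5]
top black (405, 459, 88, 21) [  43.  -331.5  193.7]
top black (245, 418, 55, 18) [137.   56.8 123.3]
top black (546, 393, 94, 87) [ 122.6 -657.7  276.5]
top black (337, 217, 24, 23) [ 580.3 -107.3   54.5]
top white (342, 277, 28, 26) [ 439.2 -123.4   61.4]
top white (433, 247, 20, 20) [ 516.7 -320.2   50.7]
top white (134, 228, 67, 79) [480.1 305.7 192.7]
top grey (342, 277, 28, 26) [ 438.7 -123.    62.1]
top grey (287, 267, 28, 27) [457.4   0.7  62.5]
top grey (125, 224, 78, 84) [491.6 306.6 215.7]
top grey (413, 222, 48, 87) [ 497.5 -305.9  215.6]
scene red (398, 270, 41, 40) [708.3  49.9  87.6]
scene blue (291, 209, 32, 31) [476.1  -9.1  93.1]
scene green (352, 190, 29, 17) [463.9 123.1  61.4]
scene black (265, 274, 38, 29) [ 583.4 -109.4   65.2]
scene black (434, 165, 53, 22) [452.1 376.2 111.7]
scene black (442, 162, 39, 18) [442.5 386.6  81.1]
scene white (120, 297, 30, 24) [ 531.2 -324.6   58.7]
scene white (221, 224, 37, 34) [ 453.9 -127.    99.1]
scene white (397, 152, 110, 69) [488.2 308.  268.6]
scene grey (329, 312, 39, 28) [717.8 -75.9  54.2]
scene grey (538, 260, 102, 75) [851.5 278.5 172.3]
scene grey (221, 224, 37, 36) [ 460.4 -132.   101. ]
```

Run:
```python
from h import *
im=cv2.imread('pics/top0.png')
cv2.imwrite('pics/topz.png',cv2.resize(im[150:315,115:375],None,fx=3,fy=3,interpolation=cv2.INTER_CUBIC))
h=cv2.cvtColor(im,cv2.COLOR_BGR2HSV)
for u,v in [(264,175),(287,175),(275,163),(242,231),(266,231),(254,220),(138,240),(158,250)]: print(u,v,h[v,u])
```

```text
264 175 [ 8 75 95]
287 175 [  3 128 137]
275 163 [  4 148  88]
242 231 [20 84 91]
266 231 [ 23 191 178]
254 220 [ 21 112  98]
138 240 [ 17  59 163]
158 250 [16 84 91]
```

View pics/topz.png

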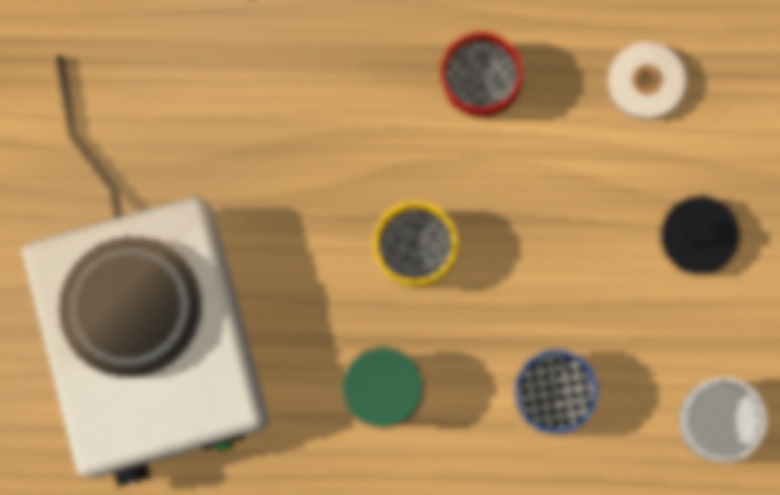

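The zoomed top view shows red at (482,74), yellow (417,243), blue (557,391), silver pan (723,420), lid (700,235) and the lip ring centre about (129,304); zoom 3, offset (115,150).

Run:
```python
from h import *
p=cams.camera_params('top');ps=cams.camera_params('scene')
L={'red':((482,74),.036,(418,280)),'yellow':((417,243),.036,(391.5,230)),'blue':((557,391),.036,(307.5,218)),'silver':((723,420),.035,(239,234)),'lid':((700,235),.014,(284,288)),'plate':((129,304),.067,(461,173)),'tin':((383,387),.04,(367,198)),'felt':((647,80),.014,(348,326))}
for n,(q,z,s) in L.items():
    uv=[115+(q[0]+.5)/3-.5,150+(q[1]+.5)/3-.5]
    print(n,np.round(onplane(p,[uv],z)[0]*1000,1),np.round(onplane(ps,[s],z)[0]*1000,1), 'scene proj', np.round(proj(ps,onplane(p,[uv],z)),1))
s=read_state(); print(s['t'],s['tool_pos'],rot(s['tool_rot']).as_matrix().round(3))
pw=cams.camera_params('wrist'); R=rot(s['tool_rot'])
print(R.inv().apply(pw['position']-s['tool_pos'])*1000,(R.inv()*rot(pw['orientation'])).as_matrix().round(3))
```

```text
red [697.   62.1  36. ] [694.6  64.4  36. ] scene proj [[417.8 281.4]]
yellow [566.6 107.8  36. ] [568.8 106.9  36. ] scene proj [[391.1 229.2]]
blue [457.6   0.8  36. ] [461.5  -0.9  36. ] scene proj [[307.3 216.7]]
silver [ 438.2 -123.1   35. ] [ 442.2 -125.3   35. ] scene proj [[239.3 232.5]]
lid [ 579.8 -106.7   14. ] [ 584.2 -110.    14. ] scene proj [[284.7 285.6]]
plate [513.8 313.3  67. ] [519.2 305.9  67. ] scene proj [[462.  170.9]]
tin [458.1 129.6  40. ] [465.8 125.   40. ] scene proj [[366.8 195.5]]
felt [700.  -64.6  14. ] [703.  -66.4  14. ] scene proj [[348.  324.2]]
0.15 [ 0.21680652 -0.53228578  0.40397469] [[ 0.377 -0.001  0.926]
 [-0.926  0.002  0.377]
 [-0.002 -1.     0.   ]]
[-0.9731171  29.32197232 77.88869266] [[ 1.     0.001  0.   ]
 [ 0.    -0.305  0.952]
 [ 0.001 -0.952 -0.305]]
```

Call:
move_arm(moves=[{"xyz":[-295,0,359],"turn":[0,-67.8,0],"fingers":0},{"xyz":[-295,0,359],"turn":[0,-67.8,0],"fingers":0},{"xyz":[-295,0,359],"turn":[0,-67.8,0],"fingers":0},{"xyz":[-295,0,359],"turn":[0,-67.8,0],"fingers":0},{"xyz":[-295,0,359],"turn":[0,-67.8,0],"fingers":0},{"xyz":[-295,0,359],"turn":[0,-67.8,0],"fingers":0},{"xyz":[-295,0,359],"turn":[0,-67.8,0],"fingers":0},{"xyz":[-295,0,359],"turn":[0,-67.8,0],"fingers":0},{"xyz":[-295,0,359],"turn":[0,-67.8,0],"fingers":0},{"xyz":[-295,0,359],"turn":[0,-67.8,0],"fingers":0}])

```text
t: 0.98
tool_pos: [0.4155, -0.1641, 0.4047]
tool_rot: [-90.0, -0.0, 0.3]
ft_force: [0.2, -0.5, -0.6]
grip_width: 0.0856
```

Call:
move_arm(moves=[{"xyz":[22,0,41],"turn":[0,0,0],"fingers":0},{"xyz":[22,0,41],"turn":[0,0,0],"fingers":0},{"xyz":[22,0,41],"turn":[0,0,0],"fingers":0}])

```text
t: 1.23
tool_pos: [0.4381, -0.1228, 0.4045]
tool_rot: [-90.0, 0.0, 0.3]
ft_force: [-0.7, -0.3, -0.3]
grip_width: 0.0857
```

```bash
cat >> h.py <<'E'
def look(name,cam='wrist'):
    s=read_state(); p=cams.camera_params(cam); im,d=cams.grab_frame(cam)
    cv2.imwrite(f'pics/{name}.png',im[:,:,::-1])
    print(round(s['t'],2),(s['tool_pos']*1000).round(1),s['tool_rot'].round(2),s['ft_force'].round(1),round(s['grip_width']*1000,1))
    return s,p,im,d
E
python3 - <<'E'
from h import *
s,p,im,d=look('w1')
np.set_printoptions(suppress=True)
print(p['position'],p['orientation'])
print(proj(p,[[.4382,-.1231,.035],[.4382,-.1231,.0]]))
g=s['tool_pos']+[0,0,-.155]; print(proj(p,[g,g-[0,0,.05],g-[0,0,.1]]))
E
```

```text
1.23 [ 438.1 -122.8  404.5] [-8.998e+01  1.000e-02  2.600e-01] [-0.7 -0.3 -0.3] 85.7
[ 0.43721145 -0.04392689  0.37524206] [162.27251649   0.05380327   0.33308445]
[[324.65228706 199.99983901]
 [324.59947145 191.36887745]]
[[325.07728336 339.24963002]
 [324.82737824 280.38540445]
 [324.67393294 244.67680412]]
```

View pics/w1.png

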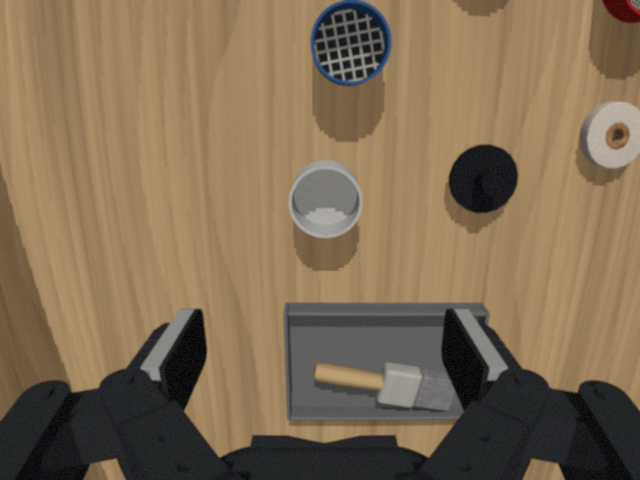

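The wrist view has the pan rim centred at about (325,201) against (324.7,200) predicted; it confirms the pan within 1 mm. I descend.

Call:
move_arm(moves=[{"xyz":[0.5,40,0],"turn":[0,0,0],"fingers":0},{"xyz":[0.5,80,0],"turn":[0,0,0],"fingers":0},{"xyz":[0.5,120,0],"turn":[0,0,0],"fingers":0},{"xyz":[0.5,160,0],"turn":[0,0,0],"fingers":0},{"xyz":[0.5,195,0],"turn":[0,0,0],"fingers":0},{"xyz":[0.5,220,0],"turn":[0,0,0],"fingers":0},{"xyz":[0.5,232,0],"turn":[0,0,0],"fingers":0},{"xyz":[0.5,232,0],"turn":[0,0,0],"fingers":0}])

```text
t: 1.95
tool_pos: [0.4358, -0.1265, 0.17]
tool_rot: [-89.9, 0.4, -0.2]
ft_force: [0.3, 0.9, -0.9]
grip_width: 0.0851
```

Call:
move_arm(moves=[{"xyz":[0,0,0],"turn":[0,0,0],"fingers":1},{"xyz":[0,0,0],"turn":[0,0,0],"fingers":1},{"xyz":[0,0,0],"turn":[0,0,0],"fingers":1},{"xyz":[0,0,0],"turn":[0,0,0],"fingers":1},{"xyz":[0,0,0],"turn":[0,0,0],"fingers":1},{"xyz":[0,0,0],"turn":[0,0,0],"fingers":1}])

```text
t: 2.45
tool_pos: [0.4383, -0.1256, 0.174]
tool_rot: [-90.1, -0.2, -0.0]
ft_force: [-0.4, -2.0, 7.2]
grip_width: 0.0607
```

Run:
```python
from h import *
s,p,im,d=look('w2')
```

```text
2.45 [ 438.3 -125.6  174. ] [-9.009e+01 -1.600e-01 -1.000e-02] [-0.4 -2.   7.2] 60.7
```

View pics/w2.png

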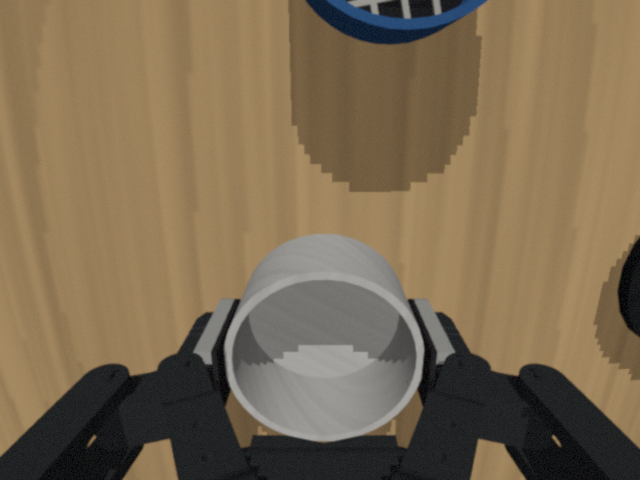

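The pan is between the pads, its rim an ellipse centred near (325,356), 60.7 mm opening.

Run:
```python
from h import *
p=cams.camera_params('wrist'); s=read_state()
print(onplane(p,[[227,355],[424,355],[325,273],[325,441]],.035)*1000, s['tool_pos'])
```

```text
[[ 408.1550322  -121.73607731   35.        ]
 [ 469.44243373 -121.76640593   35.        ]
 [ 438.5570407   -93.93385547   35.        ]
 [ 438.69746609 -156.3257836    35.        ]] [ 0.4383007  -0.12560289  0.1740123 ]
```

Call:
move_arm(moves=[{"xyz":[0,-10,0],"turn":[0,0,0],"fingers":1},{"xyz":[0,-40,0],"turn":[0,0,0],"fingers":1},{"xyz":[0,-80,0],"turn":[0,0,0],"fingers":1},{"xyz":[0,-120,0],"turn":[0,0,0],"fingers":1},{"xyz":[0,-140,0],"turn":[0,0,0],"fingers":1},{"xyz":[0,-140,0],"turn":[0,0,0],"fingers":1}])

```text
t: 3.0
tool_pos: [0.4395, -0.1256, 0.3179]
tool_rot: [-90.2, -0.6, -0.0]
ft_force: [0.2, -0.7, 0.4]
grip_width: 0.0611
```

Run:
```python
from h import *
s,p,im,d=look('w3')
```

```text
3.0 [ 439.5 -125.6  317.9] [-9.023e+01 -6.200e-01 -2.000e-02] [ 0.2 -0.7  0.4] 61.1
```

View pics/w3.png

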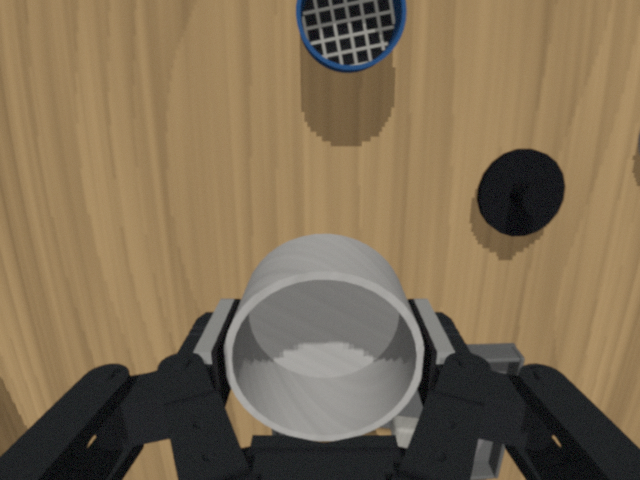

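Call:
move_arm(moves=[{"xyz":[10,-20,20],"turn":[0,0,0],"fingers":1},{"xyz":[20,-20,60],"turn":[0,0,0],"fingers":1},{"xyz":[75,-20,380],"turn":[0,0,0],"fingers":1},{"xyz":[75,-20,380],"turn":[0,0,0],"fingers":1},{"xyz":[75,-20,380],"turn":[0,0,0],"fingers":1},{"xyz":[75,-20,380],"turn":[0,0,0],"fingers":1},{"xyz":[75,-20,380],"turn":[0,0,0],"fingers":1},{"xyz":[75,-20,380],"turn":[0,0,0],"fingers":1},{"xyz":[75,-20,380],"turn":[0,0,0],"fingers":1},{"xyz":[75,-20,380],"turn":[0,0,0],"fingers":1}])

```text
t: 3.88
tool_pos: [0.5123, 0.2577, 0.3304]
tool_rot: [-90.0, 0.2, 0.0]
ft_force: [1.5, -1.1, -0.9]
grip_width: 0.0608
```

Call:
move_arm(moves=[{"xyz":[0,0,0],"turn":[0,0,0],"fingers":1},{"xyz":[0,0,0],"turn":[0,0,0],"fingers":1}])

```text
t: 4.05
tool_pos: [0.5124, 0.2565, 0.3303]
tool_rot: [-90.1, 0.2, 0.2]
ft_force: [-0.7, -1.1, -1.2]
grip_width: 0.0608
```

Run:
```python
from h import *
s,p,im,d=look('w4')
print(proj(p,[[.5138,.3133,.067],[.5138,.3133+.038,.069],[.5138,.3133-.038,.069]]))
```

```text
4.05 [512.4 256.5 330.3] [-90.09   0.2    0.17] [-0.7 -1.1 -1.2] 60.8
[[329.3149741  142.42526913]
 [329.89721297  70.40763923]
 [328.81351174 209.54347436]]
```

View pics/w4.png

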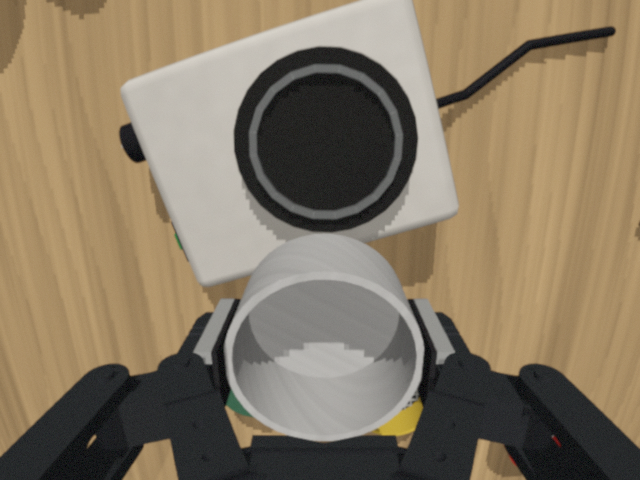

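The lip ring sits at about (333,142), predicted (329,142); I measure it by a contour.

Run:
```python
from h import *
im=cv2.imread('pics/w4.png')[:,:,::-1].copy(); p=cams.camera_params('wrist')
g=cv2.cvtColor(im,cv2.COLOR_RGB2GRAY); print(g[142,225:265],g[142,395:425])
m=((g>70)&(g<160)).astype(np.uint8); m[:55]=0; m[225:]=0
yy,xx=np.mgrid[:480,:640]; m[(xx-329)**2+(yy-142)**2>86**2]=0
m[200:,:]*=1
c,_=cv2.findContours(m,cv2.RETR_EXTERNAL,cv2.CHAIN_APPROX_NONE)
for k in c:
    if cv2.contourArea(k)>2000: print(cv2.boundingRect(k),circ(p,k,.069))
```

```text
[188 188 189 187 188 190 188 183 155  89  37  34  38  31  34  34  35  33
  36  33  38  35  43  54  83 104 106 107 104 105 102  87  57  34  33  29
  37  38  33  33] [ 91 105 107 107 106 107  97  78  48  31  34  37  36  33  37  35  37  31
  32  30  35  48 112 168 189 192 192 192 192 191]
(249, 64, 154, 155) (511.1698303222656, 310.6613464355469, 85.79510498046875)
```

Call:
move_arm(moves=[{"xyz":[-1,0,25],"turn":[0,0,0],"fingers":1},{"xyz":[-1,0,54],"turn":[0,0,0],"fingers":1},{"xyz":[-1,30,54],"turn":[0,0,0],"fingers":1},{"xyz":[-1,55,54],"turn":[0,0,0],"fingers":1},{"xyz":[-1,70,54],"turn":[0,0,0],"fingers":1},{"xyz":[-1,80,54],"turn":[0,0,0],"fingers":1},{"xyz":[-1,80,54],"turn":[0,0,0],"fingers":1},{"xyz":[-1,80,54],"turn":[0,0,0],"fingers":1}])

```text
t: 4.77
tool_pos: [0.512, 0.3076, 0.2522]
tool_rot: [-90.1, 0.1, -0.1]
ft_force: [-0.4, 0.6, -1.1]
grip_width: 0.0609
```

Run:
```python
from h import *
s,p,im,d=look('w5')
s,p,im,d=look('s5','scene')
cv2.imwrite('pics/s5z.png',cv2.resize(im[80:240,380:540,::-1],None,fx=3.7,fy=3.7))
```

```text
4.77 [512.  307.6 252.2] [-90.06   0.1   -0.12] [-0.4  0.6 -1.1] 60.9
4.82 [512.5 308.1 253.1] [-8.999e+01 -2.000e-02 -1.100e-01] [ 0.   0.  -0.7] 60.6
```

View pics/s5z.png

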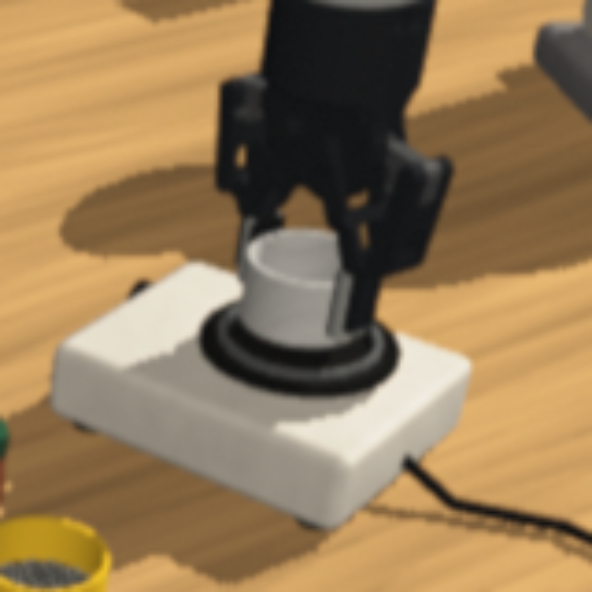

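View pics/w5.png

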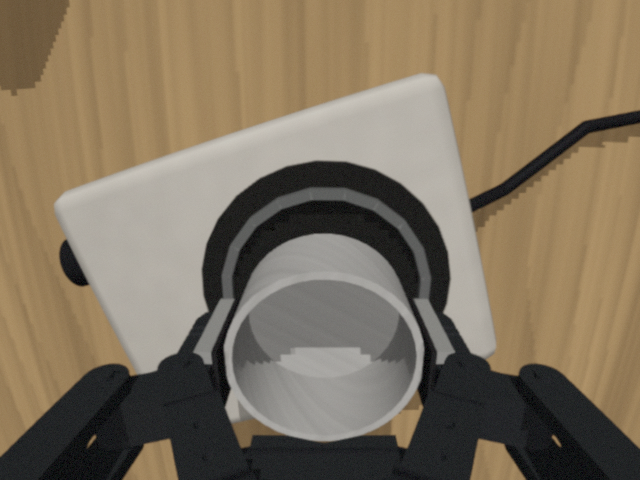

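The pan hovers centred over the plate in the scene view; in the wrist view the ring's sides are at 222 and 431 and its far edge at row 187.

Run:
```python
from h import *
p=cams.camera_params('wrist'); s=read_state()
print(s['tool_pos'],onplane(p,[[326,187],[222,280],[431,280]],.069)*1000)
```

```text
[0.5126736 0.3083851 0.2537284] [[513.41824804 356.21669686  69.        ]
 [470.74251333 317.63216078  69.        ]
 [556.66580335 317.54586575  69.        ]]
```

Call:
move_arm(moves=[{"xyz":[0,3,4],"turn":[0,0,0],"fingers":1},{"xyz":[0,6,4],"turn":[0,0,0],"fingers":1},{"xyz":[0,9,4],"turn":[0,0,0],"fingers":1},{"xyz":[0,11,4],"turn":[0,0,0],"fingers":1},{"xyz":[0,11,4],"turn":[0,0,0],"fingers":1},{"xyz":[0,11,4],"turn":[0,0,0],"fingers":1}])

```text
t: 5.37
tool_pos: [0.5119, 0.3128, 0.2415]
tool_rot: [-90.0, 0.0, -0.0]
ft_force: [-0.2, 0.8, -0.7]
grip_width: 0.061
```

Run:
```python
from h import *
s,p,im,d=look('w6')
s,p,im,d=look('s6','scene')
cv2.imwrite('pics/s6z.png',cv2.resize(im[80:240,380:540,::-1],None,fx=3.7,fy=3.7))
```

```text
5.37 [511.9 312.8 241.5] [-9.002e+01  3.000e-02 -3.000e-02] [-0.2  0.8 -0.7] 61.0
5.42 [512.  312.9 241.6] [-9.001e+01  1.000e-02 -3.000e-02] [ 0.7 -0.1 -1.7] 60.9
```

View pics/s6z.png

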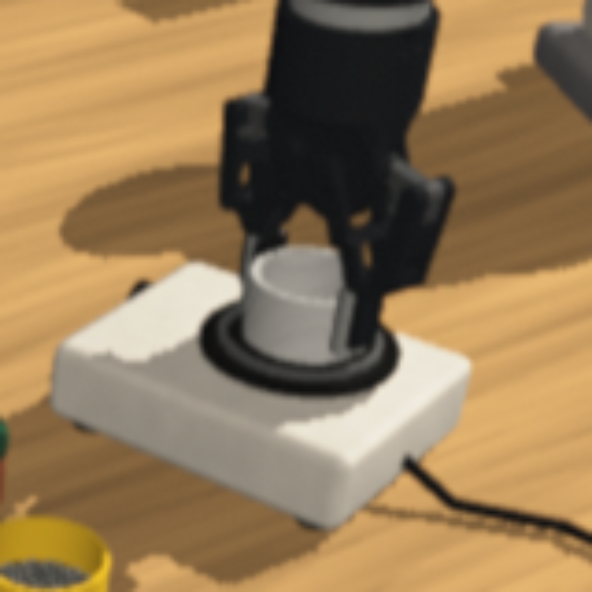

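View pics/w6.png

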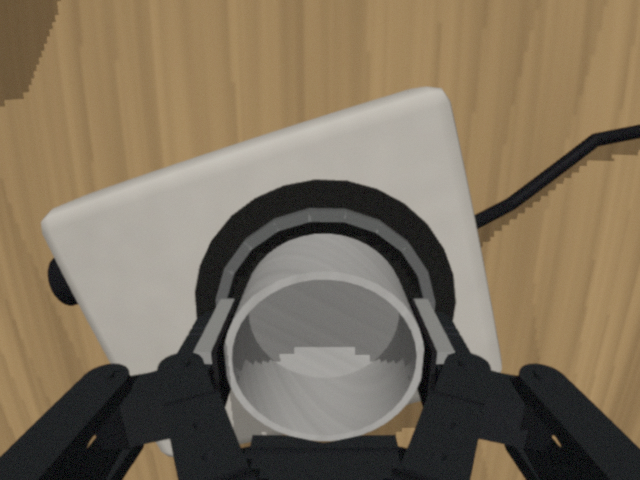

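The foot sits inside the ring with a dark gap on the far side (rows 225-235) and even gaps left and right. Lowering the last millimetres.

Call:
move_arm(moves=[{"xyz":[0,1,0],"turn":[0,0,0],"fingers":1},{"xyz":[0,2,0],"turn":[0,0,0],"fingers":1},{"xyz":[0,3,0],"turn":[0,0,0],"fingers":1},{"xyz":[0,3,0],"turn":[0,0,0],"fingers":1},{"xyz":[0,3,0],"turn":[0,0,0],"fingers":1}])

```text
t: 5.88
tool_pos: [0.5121, 0.3128, 0.239]
tool_rot: [-90.0, -0.0, -0.0]
ft_force: [-1.3, -1.5, 2.8]
grip_width: 0.0611
```

Call:
move_arm(moves=[{"xyz":[0,1,0],"turn":[0,0,0],"fingers":1},{"xyz":[0,1,0],"turn":[0,0,0],"fingers":1}])

```text
t: 6.05
tool_pos: [0.512, 0.3128, 0.239]
tool_rot: [-90.0, -0.0, -0.0]
ft_force: [-2.9, -2.0, 8.7]
grip_width: 0.0608
```

Call:
move_arm(moves=[{"xyz":[0,1,0],"turn":[0,0,0],"fingers":0.3},{"xyz":[0,1,0],"turn":[0,0,0],"fingers":0},{"xyz":[0,1,0],"turn":[0,0,0],"fingers":0},{"xyz":[0,0,0],"turn":[0,0,0],"fingers":0},{"xyz":[0,-2,0],"turn":[0,0,0],"fingers":0},{"xyz":[0,-30,0],"turn":[0,0,0],"fingers":0},{"xyz":[0,-70,0],"turn":[0,0,0],"fingers":0},{"xyz":[0,-110,0],"turn":[0,0,0],"fingers":0},{"xyz":[0,-110,0],"turn":[0,0,0],"fingers":0}])

```text
t: 6.8
tool_pos: [0.5147, 0.3142, 0.3558]
tool_rot: [-89.6, -0.8, -0.0]
ft_force: [1.8, 1.4, 0.3]
grip_width: 0.0853
```

Run:
```python
from h import *
s,p,im,d=look('w7')
print(proj(p,[[.512,.3128,.1]]))
```

```text
6.8 [514.7 314.2 355.8] [-8.961e+01 -7.500e-01 -4.000e-02] [1.8 1.4 0.3] 85.3
[[314.27429139 249.22165175]]
```

View pics/w7.png

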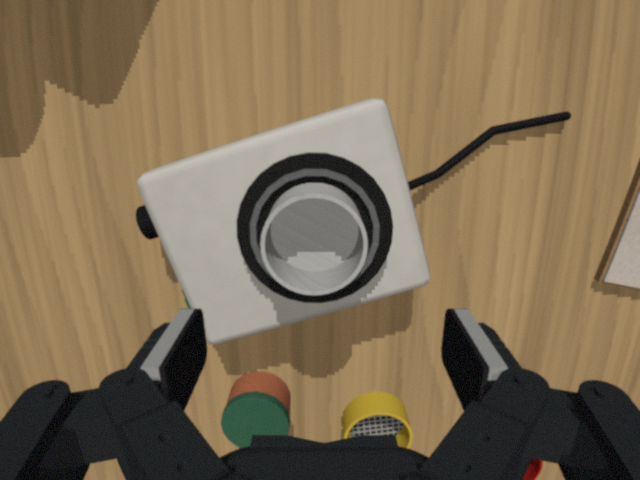

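The pan stands inside the lip, rim about (314,245), gap visible all round. Now a settle, a measurement of the rim and on to the red sieve.

Call:
move_arm(moves=[{"xyz":[0,0,-30],"turn":[0,0,0],"fingers":0},{"xyz":[0,0,-30],"turn":[0,0,0],"fingers":0},{"xyz":[0,0,-30],"turn":[0,0,0],"fingers":0},{"xyz":[0,0,-30],"turn":[0,0,0],"fingers":0}])

```text
t: 7.18
tool_pos: [0.5119, 0.2827, 0.3468]
tool_rot: [-90.0, 0.1, -0.1]
ft_force: [0.1, 0.3, 0.2]
grip_width: 0.0853
```

Run:
```python
from h import *
s,p,im,d=look('w8')
print(proj(p,[[.512,.3128,.1]]))
g=cv2.cvtColor(im,cv2.COLOR_RGB2GRAY)
u,v=proj(p,[[.512,.3128,.1]])[0]
m=(g>75).astype(np.uint8); yy,xx=np.mgrid[:480,:640]; r=int(414*.031/(p['position'][2]-.1)); print(r)
print(g[int(v),int(u)-r-20:int(u)-r+12],g[int(v),int(u)+r-12:int(u)+r+20])
print(g[int(v)-r-22:int(v)-r+12,int(u)],g[int(v)+r-12:int(v)+r+22,int(u)])
print((int(u),int(v)))
```

```text
7.18 [511.9 282.7 346.8] [-9.001e+01  9.000e-02 -8.000e-02] [0.1 0.3 0.2] 85.3
[[325.6281003  196.37794373]]
59
[ 31  30  32  27  34  30  31  31  32  43  70  90 100  98  99  98  96  80
  53  39  73 127 158 168 169 153 120  85  80  81  80  78] [ 77  80  78  80  84  90 118 158 168 168 160 124  66  39  51  78  98 102
 102  99  94  87  59  38  24  31  36  32  30  30  32  32]
[ 92  95  99  99  96  94  74  41  15  19  23  22  21  55 112 152 160 159
 163 164 169 169 165 153 134 122 121 122 123 123 121 123 121 124] [158 163 165 165 152 111  68  63  50  31  19  20  18  18  16  19  19  24
  23  71 116 126 127 128 128 126 126 127 124 129 126 124 120 117]
(325, 196)
```

View pics/w8.png

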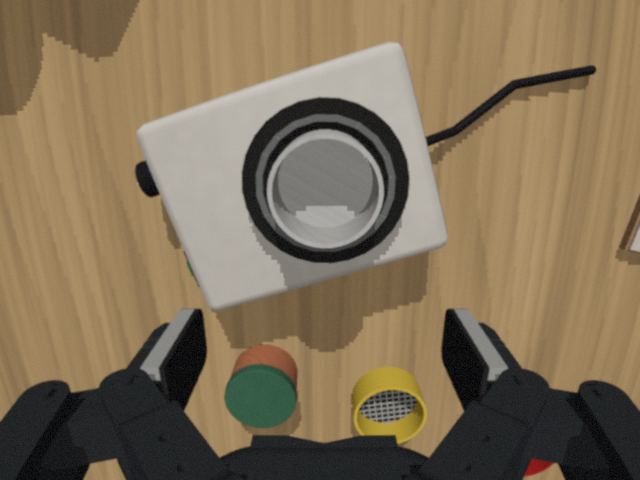

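Run:
```python
from h import *
p=cams.camera_params('wrist')
print(onplane(p,[[325,248.5],[266,192],[384,192],[325,131]],.1)*1000)
print(onplane(p,[[243,180],[409,180],[326,97],[326,263]],.065)*1000)
```

```text
[[511.8622585  283.46974239 100.        ]
 [480.24822973 315.53896425 100.        ]
 [543.38788467 315.58503448 100.        ]
 [511.78708906 347.46440291 100.        ]]
[[461.2507823  315.67121375  65.        ]
 [563.69423153 315.74785135  65.        ]
 [512.39246181 364.71873849  65.        ]
 [512.58387825 260.7686029   65.        ]]
```

Call:
move_arm(moves=[{"xyz":[185,0,-220],"turn":[0,0,0],"fingers":0},{"xyz":[185,0,-220],"turn":[0,0,0],"fingers":0},{"xyz":[185,0,-220],"turn":[0,0,0],"fingers":0},{"xyz":[185,0,-220],"turn":[0,0,0],"fingers":0},{"xyz":[185,0,-220],"turn":[0,0,0],"fingers":0},{"xyz":[185,0,-220],"turn":[0,0,0],"fingers":0},{"xyz":[185,0,-220],"turn":[0,0,0],"fingers":0},{"xyz":[185,0,-220],"turn":[0,0,0],"fingers":0},{"xyz":[185,0,-220],"turn":[0,0,0],"fingers":0},{"xyz":[185,0,-220],"turn":[0,0,0],"fingers":0}])

```text
t: 8.07
tool_pos: [0.6968, 0.0631, 0.3465]
tool_rot: [-90.0, 0.1, -0.1]
ft_force: [0.3, 0.2, -0.6]
grip_width: 0.0856
```

Run:
```python
from h import *
s,p,im,d=look('w9')
print(proj(p,[[.697,.0621,.036]]))
```

```text
8.07 [696.8  63.1 346.5] [-8.996e+01  1.300e-01 -6.000e-02] [ 0.3  0.2 -0.6] 85.6
[[325.7312928  220.15596642]]
```

View pics/w9.png

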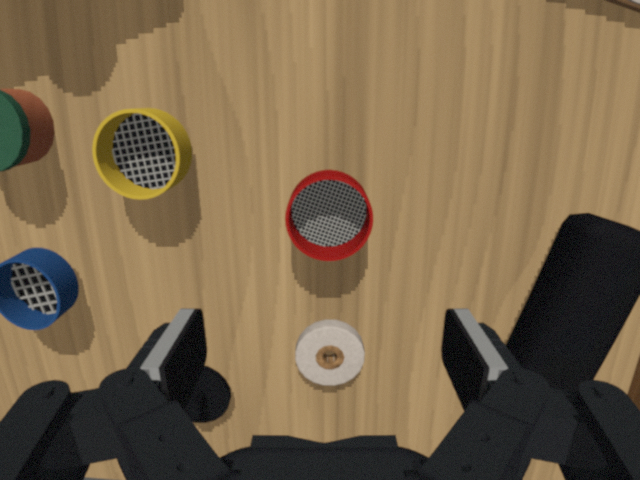

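Red rim spans columns 286-372 and its near edge is at row 262.

```bash
cat >> h.py <<'E'
def rimc(p,l,r,row,bottom,col,z):
    # centre from side edges (x) and near edge (y), radius 31
    X=onplane(p,[[l,row],[r,row],[col,bottom]],z)*1000
    print('width',X[1,0]-X[0,0]); return (X[0,0]+X[1,0])/2, X[2,1]+31
E
python3 - <<'E'
from h import *
im=cv2.imread('pics/w9.png')[:,:,::-1].copy();p=cams.camera_params('wrist')
h=cv2.cvtColor(im,cv2.COLOR_RGB2HSV)
m=((((h[...,0]<6)|(h[...,0]>174))&(h[...,1]>150))*1).astype(np.uint8)
for k in cv2.findContours(m,cv2.RETR_EXTERNAL,cv2.CHAIN_APPROX_NONE)[0]:
    if cv2.contourArea(k)>2000:
        x,y,w,hh=cv2.boundingRect(k); print(x,y,w,hh, circ(p,k,.036))
        kk=k.reshape(-1,2); l=kk[kk[:,0].argmin()]; print(rimc(p,x-.5,x+w-.5,l[1],y+hh-.5,x+w/2,.036))
E
```

```text
286 170 87 91 (698.5137329101562, 65.21746063232422, 66.04737091064453)
width 61.06834038319835
(np.float64(698.8706773677811), np.float64(63.1311295269332))
```

Call:
move_arm(moves=[{"xyz":[2,40,0],"turn":[0,0,0],"fingers":0},{"xyz":[2,80,0],"turn":[0,0,0],"fingers":0},{"xyz":[2,115,0],"turn":[0,0,0],"fingers":0},{"xyz":[2,145,0],"turn":[0,0,0],"fingers":0},{"xyz":[2,162,0],"turn":[0,0,0],"fingers":0},{"xyz":[2,170,0],"turn":[0,0,0],"fingers":0},{"xyz":[2,170,0],"turn":[0,0,0],"fingers":0},{"xyz":[2,170,0],"turn":[0,0,0],"fingers":0}])

```text
t: 8.78
tool_pos: [0.6988, 0.0639, 0.1783]
tool_rot: [-90.0, -0.0, 0.0]
ft_force: [0.6, 0.9, -0.6]
grip_width: 0.0856
```

Call:
move_arm(moves=[{"xyz":[0,0,0],"turn":[0,0,0],"fingers":1},{"xyz":[0,0,0],"turn":[0,0,0],"fingers":1},{"xyz":[0,0,0],"turn":[0,0,0],"fingers":1},{"xyz":[0,0,0],"turn":[0,0,0],"fingers":1},{"xyz":[0,0,0],"turn":[0,0,0],"fingers":1},{"xyz":[0,0,0],"turn":[0,0,0],"fingers":1}])

```text
t: 9.28
tool_pos: [0.7, 0.0628, 0.1804]
tool_rot: [-90.0, -0.3, -0.1]
ft_force: [0.4, 1.3, 6.8]
grip_width: 0.0604
```

Run:
```python
from h import *
s,p,im,d=look('w10')
```

```text
9.28 [700.   62.8 180.4] [-8.997e+01 -2.700e-01 -5.000e-02] [0.4 1.3 6.8] 60.4
```

View pics/w10.png

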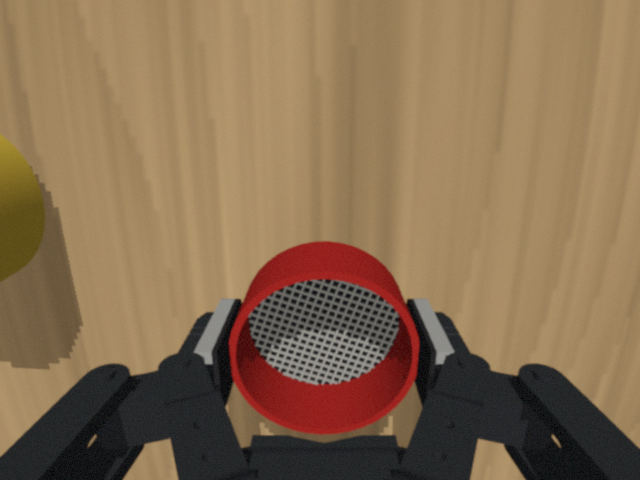

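Red is held square (rim columns 231-420, near edge row 434), 60.4 mm opening.

Run:
```python
from h import *
p=cams.camera_params('wrist');s=read_state()
print(s['tool_pos']*1000,rimc(p,231,420,345,434,325,.036))
```

```text
width 61.060011474044245
[699.98928078  62.82148292 180.42563511] (np.float64(700.8435536115242), np.float64(61.35822381226744))
```

Call:
move_arm(moves=[{"xyz":[0,-10,0],"turn":[0,0,0],"fingers":1},{"xyz":[0,-40,0],"turn":[0,0,0],"fingers":1},{"xyz":[0,-80,0],"turn":[0,0,0],"fingers":1},{"xyz":[-20,-110,20],"turn":[0,0,0],"fingers":1},{"xyz":[-40,-130,50],"turn":[0,0,0],"fingers":1},{"xyz":[-188,-145,225],"turn":[0,0,0],"fingers":1},{"xyz":[-188,-145,225],"turn":[0,0,0],"fingers":1},{"xyz":[-188,-145,225],"turn":[0,0,0],"fingers":1},{"xyz":[-188,-145,225],"turn":[0,0,0],"fingers":1},{"xyz":[-188,-145,225],"turn":[0,0,0],"fingers":1}])

```text
t: 10.17
tool_pos: [0.5231, 0.2724, 0.3224]
tool_rot: [-90.0, -0.0, -0.1]
ft_force: [-0.0, 0.9, -1.2]
grip_width: 0.0609
```

Call:
move_arm(moves=[{"xyz":[0,0,0],"turn":[0,0,0],"fingers":1},{"xyz":[0,0,0],"turn":[0,0,0],"fingers":1},{"xyz":[0,0,0],"turn":[0,0,0],"fingers":1}])

```text
t: 10.42
tool_pos: [0.5247, 0.2716, 0.3221]
tool_rot: [-90.0, -0.1, 0.0]
ft_force: [-0.7, -0.2, -0.7]
grip_width: 0.0604
```

Run:
```python
from h import *
s,p,im,d=look('w11')
```

```text
10.42 [524.7 271.6 322.1] [-9.001e+01 -8.000e-02  3.000e-02] [-0.7 -0.2 -0.7] 60.4
```

View pics/w11.png

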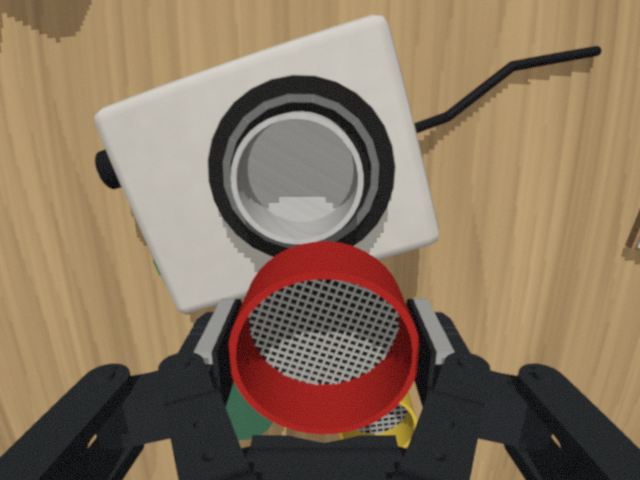

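The pan's rim spans columns 231-364 with its near edge at row 245; the red sieve hangs below it in view.

Run:
```python
from h import *
p=cams.camera_params('wrist');s=read_state()
print(s['tool_pos']*1000,rimc(p,231,364,178,245,298,.1))
# red centre as held, rim 36 above foot, foot=tcp-180.4
z=s['tool_pos'][2]-.1804+.036
print(rimc(p,231,420,345,434,325,z))
```

```text
width 62.46357074863795
[525.30660519 271.07243268 321.80751727] (np.float64(512.7087563533254), np.float64(313.33837855943943))
width 61.052174646864046
(np.float64(525.6226982027988), np.float64(269.46832155190543))
```

Call:
move_arm(moves=[{"xyz":[-6,0,22],"turn":[0,0,0],"fingers":1},{"xyz":[-13,0,44],"turn":[0,0,0],"fingers":1},{"xyz":[-13,15,44],"turn":[0,0,0],"fingers":1},{"xyz":[-13,28,44],"turn":[0,0,0],"fingers":1},{"xyz":[-13,34,44],"turn":[0,0,0],"fingers":1},{"xyz":[-13,36,44],"turn":[0,0,0],"fingers":1},{"xyz":[-13,36,44],"turn":[0,0,0],"fingers":1}])

```text
t: 11.05
tool_pos: [0.5125, 0.3145, 0.2846]
tool_rot: [-90.0, 0.1, -0.1]
ft_force: [0.6, -0.4, -1.4]
grip_width: 0.0605
```

```bash
cat >> h.py <<'E'
def lookboth(n):
    s,p,im,d=look(n+'w'); s2,p2,im2,d2=look(n+'s','scene')
    z=cv2.resize(im2[60:220,390:530,::-1],None,fx=3,fy=3,interpolation=cv2.INTER_CUBIC)
    w=cv2.resize(im[100:460,140:520,::-1],None,fx=1,fy=1); 
    o=np.zeros((480,800,3),np.uint8); o[:480,:420]=z; o[:360,420:800]=w
    cv2.imwrite(f'pics/{n}.png',o)
E
python3 -c "
from h import *
lookboth('b1')"
```

```text
11.05 [512.5 314.5 284.6] [-9.005e+01  7.000e-02 -1.500e-01] [ 0.6 -0.4 -1.4] 60.5
11.1 [512.6 314.7 285.3] [-9.001e+01  1.000e-02 -1.300e-01] [-0.1 -0.  -0.8] 60.3
```

View pics/b1.png

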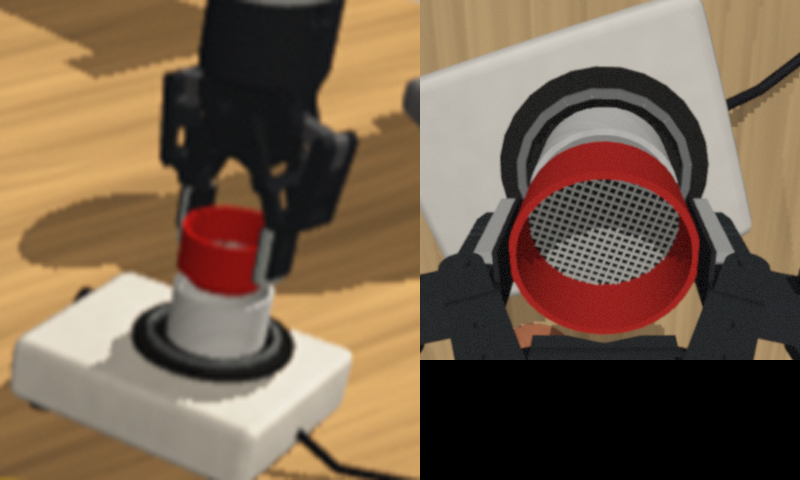

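Red hovers just over the pan, both centred within a few mm in both views; lowering with force checks.

Call:
move_arm(moves=[{"xyz":[0,1.5,0],"turn":[0,0,0],"fingers":1},{"xyz":[0,3,0],"turn":[0,0,0],"fingers":1},{"xyz":[0,4.5,0],"turn":[0,0,0],"fingers":1},{"xyz":[0,6,0],"turn":[0,0,0],"fingers":1},{"xyz":[0,7,0],"turn":[0,0,0],"fingers":1},{"xyz":[0,7,0],"turn":[0,0,0],"fingers":1}])

```text
t: 11.65
tool_pos: [0.5116, 0.3156, 0.2781]
tool_rot: [-90.0, 0.0, -0.0]
ft_force: [0.7, -0.1, -1.0]
grip_width: 0.0609
```

```bash
python3 -c "
from h import *
lookboth('b2')"
```

```text
11.65 [511.6 315.6 278.1] [-9.001e+01  2.000e-02 -3.000e-02] [ 0.7 -0.1 -1. ] 60.9
11.7 [511.7 315.6 278.2] [-9.001e+01  2.000e-02 -3.000e-02] [ 0.8 -0.5 -0.8] 60.4
```

View pics/b2.png

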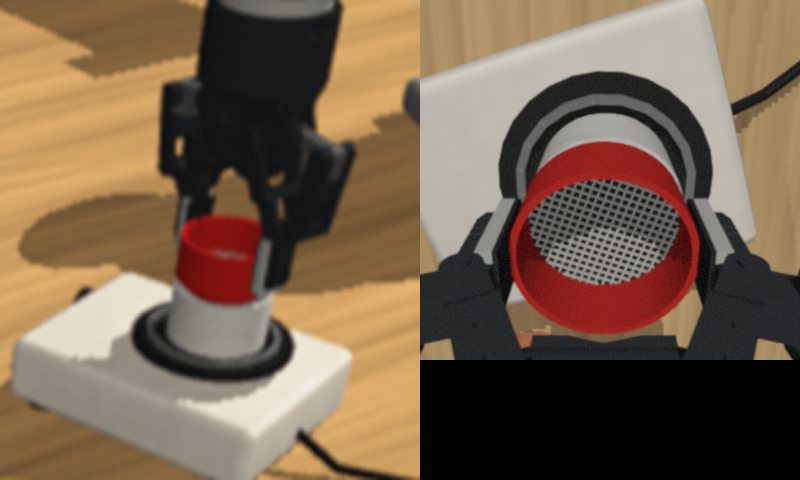

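Call:
move_arm(moves=[{"xyz":[0,1.5,0],"turn":[0,0,0],"fingers":1},{"xyz":[0,3,0],"turn":[0,0,0],"fingers":1},{"xyz":[0,4,0],"turn":[0,0,0],"fingers":1},{"xyz":[0,5,0],"turn":[0,0,0],"fingers":1},{"xyz":[0,5,0],"turn":[0,0,0],"fingers":1}])

```text
t: 12.17
tool_pos: [0.5117, 0.3155, 0.273]
tool_rot: [-90.0, 0.0, -0.0]
ft_force: [-1.1, -0.5, -0.8]
grip_width: 0.0609
```

Call:
move_arm(moves=[{"xyz":[0,1,0],"turn":[0,0,0],"fingers":1},{"xyz":[0,2,0],"turn":[0,0,0],"fingers":1},{"xyz":[0,2,0],"turn":[0,0,0],"fingers":1}])

```text
t: 12.42
tool_pos: [0.5118, 0.3156, 0.2724]
tool_rot: [-90.0, -0.0, -0.0]
ft_force: [-1.1, -1.0, 6.4]
grip_width: 0.0609
```

Contact at TCP 272.4 mm, exactly the predicted seated height. Releasing.

Call:
move_arm(moves=[{"xyz":[0,0,0],"turn":[0,0,0],"fingers":0.3},{"xyz":[0,0,0],"turn":[0,0,0],"fingers":0},{"xyz":[0,0,0],"turn":[0,0,0],"fingers":0},{"xyz":[0,-1,0],"turn":[0,0,0],"fingers":0},{"xyz":[0,-10,0],"turn":[0,0,0],"fingers":0},{"xyz":[0,-40,0],"turn":[0,0,0],"fingers":0},{"xyz":[0,-75,0],"turn":[0,0,0],"fingers":0},{"xyz":[0,-90,-20],"turn":[0,0,0],"fingers":0},{"xyz":[0,-90,-40],"turn":[0,0,0],"fingers":0},{"xyz":[0,-90,-40],"turn":[0,0,0],"fingers":0}])

```text
t: 13.25
tool_pos: [0.5119, 0.2734, 0.3637]
tool_rot: [-90.0, -0.2, -0.1]
ft_force: [-1.3, 0.3, -0.0]
grip_width: 0.085
```

```bash
python3 -c "
from h import *
lookboth('b3')"
```

```text
13.25 [511.9 273.4 363.7] [-90.04  -0.17  -0.11] [-1.3  0.3 -0. ] 85.0
13.3 [511.7 274.4 362.6] [-8.998e+01 -8.000e-02 -1.400e-01] [ 0.3  0.3 -0.1] 85.5
```

View pics/b3.png

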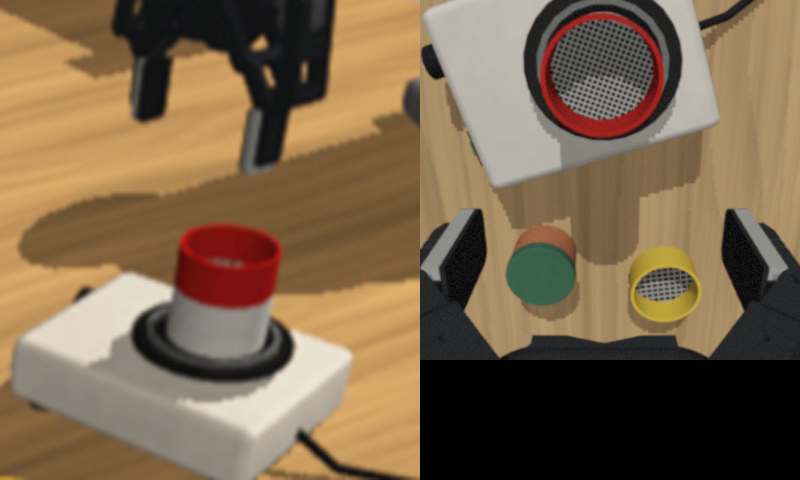

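Red sits flush on the pan with no gap in the scene view; the wrist view has its rim at columns 261-383, near edge row 238.

Run:
```python
from h import *
p=cams.camera_params('wrist');s=read_state()
print(s['tool_pos']*1000,rimc(p,261,383,175,238.5,322,.128))
print(proj(p,[[.5666,.1078,.036]]))
```

```text
width 60.70682298413573
[511.71910609 275.18350461 361.95418123] (np.float64(510.5094100341016), np.float64(316.9977072899067))
[[386.89171457 398.02264098]]
```

Call:
move_arm(moves=[{"xyz":[55,0,-166],"turn":[0,0,0],"fingers":0},{"xyz":[55,0,-166],"turn":[0,0,0],"fingers":0},{"xyz":[55,0,-166],"turn":[0,0,0],"fingers":0},{"xyz":[55,0,-166],"turn":[0,0,0],"fingers":0},{"xyz":[55,0,-166],"turn":[0,0,0],"fingers":0},{"xyz":[55,10,-166],"turn":[0,0,0],"fingers":0},{"xyz":[55,15,-166],"turn":[0,0,0],"fingers":0},{"xyz":[55,15,-166],"turn":[0,0,0],"fingers":0}])

```text
t: 14.02
tool_pos: [0.5655, 0.1108, 0.3439]
tool_rot: [-90.0, 0.3, 0.0]
ft_force: [-0.3, 1.0, 0.2]
grip_width: 0.085
```

Run:
```python
from h import *
s,p,im,d=look('w14')
h=cv2.cvtColor(im,cv2.COLOR_RGB2HSV)
m=((h[...,0]>22)&(h[...,0]<33)&(h[...,1]>190)).astype(np.uint8)
for k in cv2.findContours(m,cv2.RETR_EXTERNAL,cv2.CHAIN_APPROX_NONE)[0]:
    if cv2.contourArea(k)>1000:
        x,y,w,hh=cv2.boundingRect(k); print(x,y,w,hh)
        kk=k.reshape(-1,2); l=kk[kk[:,0].argmin()]; print(rimc(p,x-.5,x+w-.5,l[1],y+hh-.5,x+w/2,.036))
```

```text
14.02 [565.5 110.8 343.9] [-8.997e+01  2.800e-01  1.000e-02] [-0.3  1.   0.2] 85.0
```

View pics/w14.png

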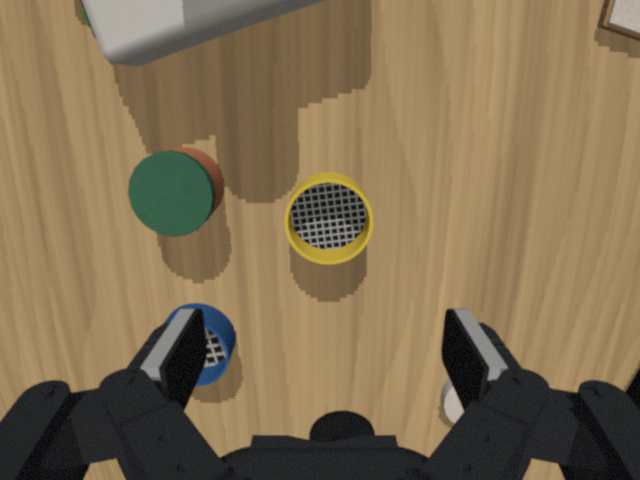

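Yellow's rim spans columns 285-373, near edge row 265; the colour mask missed it, so I use these edges.

Run:
```python
from h import *
p=cams.camera_params('wrist');s=read_state()
print(s['tool_pos']*1000,rimc(p,285,373.5,222,265,329,.036))
```

```text
width 62.08760368255196
[565.63795005 111.12404918 344.5773156 ] (np.float64(567.8086990407819), np.float64(107.76283177029526))
```

Call:
move_arm(moves=[{"xyz":[2,40,-3],"turn":[0,0,0],"fingers":0},{"xyz":[2,80,-3],"turn":[0,0,0],"fingers":0},{"xyz":[2,115,-3],"turn":[0,0,0],"fingers":0},{"xyz":[2,142,-3],"turn":[0,0,0],"fingers":0},{"xyz":[2,158,-3],"turn":[0,0,0],"fingers":0},{"xyz":[2,166,-3],"turn":[0,0,0],"fingers":0},{"xyz":[2,166,-3],"turn":[0,0,0],"fingers":0},{"xyz":[2,166,-3],"turn":[0,0,0],"fingers":0}])

```text
t: 14.73
tool_pos: [0.5688, 0.1076, 0.1805]
tool_rot: [-90.0, -0.0, 0.0]
ft_force: [0.2, -0.3, 0.1]
grip_width: 0.0852
```

Call:
move_arm(moves=[{"xyz":[0,0,0],"turn":[0,0,0],"fingers":1},{"xyz":[0,0,0],"turn":[0,0,0],"fingers":1},{"xyz":[0,0,0],"turn":[0,0,0],"fingers":1},{"xyz":[0,0,0],"turn":[0,0,0],"fingers":1},{"xyz":[0,0,0],"turn":[0,0,0],"fingers":1},{"xyz":[0,0,0],"turn":[0,0,0],"fingers":1}])

```text
t: 15.23
tool_pos: [0.5693, 0.1068, 0.1826]
tool_rot: [-89.9, -0.2, -0.1]
ft_force: [-1.3, 1.7, 5.3]
grip_width: 0.0605
```

Run:
```python
from h import *
s,p,im,d=look('w15')
```

```text
15.23 [569.3 106.8 182.6] [-8.995e+01 -2.100e-01 -6.000e-02] [-1.3  1.7  5.3] 60.5
```

View pics/w15.png

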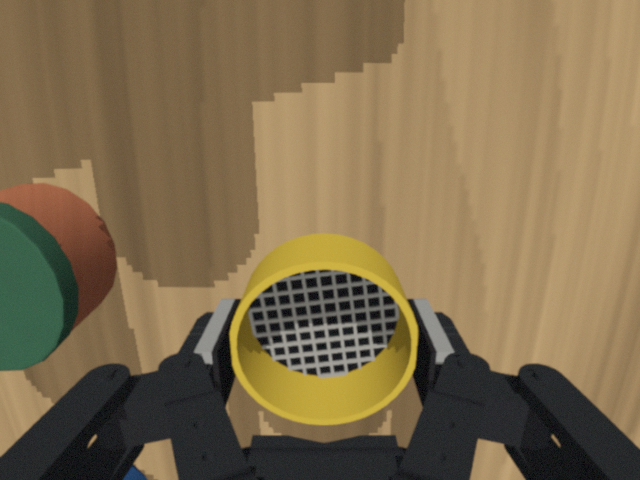

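Yellow is held (rim columns 231-419, near edge row 426).

Run:
```python
from h import *
p=cams.camera_params('wrist');s=read_state()
print(s['tool_pos']*1000,rimc(p,231,419,340,426,325,.036))
```

```text
width 61.54562800759902
[569.34889293 106.80268374 182.58258281] (np.float64(569.8820541224163), np.float64(107.09087777328362))
```

Call:
move_arm(moves=[{"xyz":[0,-10,0],"turn":[0,0,0],"fingers":1},{"xyz":[0,-40,0],"turn":[0,0,0],"fingers":1},{"xyz":[0,-80,0],"turn":[0,0,0],"fingers":1},{"xyz":[-10,-118,10],"turn":[0,0,0],"fingers":1},{"xyz":[-20,-150,30],"turn":[0,0,0],"fingers":1},{"xyz":[-30,-172,60],"turn":[0,0,0],"fingers":1},{"xyz":[-43,-180,95],"turn":[0,0,0],"fingers":1},{"xyz":[-57,-180,130],"turn":[0,0,0],"fingers":1},{"xyz":[-57,-180,155],"turn":[0,0,0],"fingers":1},{"xyz":[-57,-180,165],"turn":[0,0,0],"fingers":1}])

```text
t: 16.12
tool_pos: [0.5106, 0.2745, 0.3625]
tool_rot: [-89.8, -0.2, 0.1]
ft_force: [0.5, 0.5, -0.1]
grip_width: 0.0608
```

Call:
move_arm(moves=[{"xyz":[0,0,0],"turn":[0,0,0],"fingers":1},{"xyz":[0,0,0],"turn":[0,0,0],"fingers":1},{"xyz":[0,0,0],"turn":[0,0,0],"fingers":1}])

```text
t: 16.37
tool_pos: [0.5119, 0.2704, 0.3604]
tool_rot: [-90.1, 0.0, -0.1]
ft_force: [-0.2, -0.3, -1.5]
grip_width: 0.0605
```

Run:
```python
from h import *
s,p,im,d=look('w16')
```

```text
16.37 [511.9 270.4 360.4] [-9.006e+01  1.000e-02 -7.000e-02] [-0.2 -0.3 -1.5] 60.5
```

View pics/w16.png

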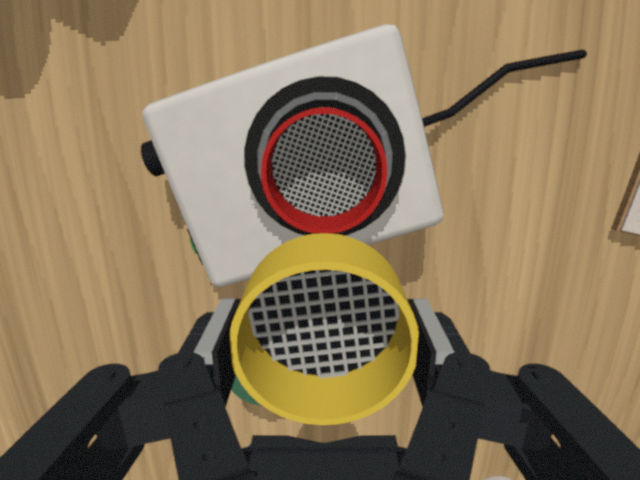

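Red rim spans columns 262-388; its near edge, around row 234, just meets yellow's far edge.

Run:
```python
from h import *
p=cams.camera_params('wrist');s=read_state()
print(s['tool_pos']*1000,rimc(p,261.5,388,170,235,325,.128))
print((onplane(p,[[325,107]],.128)*1000)[0,1]-31)
print(rimc(p,231,419,340,426,325,s['tool_pos'][2]-.1826+.036))
```

```text
width 62.20140859026213
[511.95501325 270.15912289 360.28771274] (np.float64(511.8957468016715), np.float64(314.0486543684986))
315.52902419903114
width 61.55192132321662
(np.float64(511.86280596583833), np.float64(270.0838486705319))
```

Call:
move_arm(moves=[{"xyz":[0,0,22],"turn":[0,0,0],"fingers":1},{"xyz":[0,0,44.5],"turn":[0,0,0],"fingers":1},{"xyz":[0,15,44.5],"turn":[0,0,0],"fingers":1},{"xyz":[0,30,44.5],"turn":[0,0,0],"fingers":1},{"xyz":[0,40,44.5],"turn":[0,0,0],"fingers":1},{"xyz":[0,44,44.5],"turn":[0,0,0],"fingers":1},{"xyz":[0,44,44.5],"turn":[0,0,0],"fingers":1},{"xyz":[0,44,44.5],"turn":[0,0,0],"fingers":1}])

```text
t: 17.08
tool_pos: [0.5122, 0.3154, 0.3163]
tool_rot: [-90.0, 0.0, -0.1]
ft_force: [0.5, 0.3, -1.3]
grip_width: 0.0605
```

```bash
python3 -c "
from h import *
lookboth('b4')"
```

```text
17.08 [512.2 315.4 316.3] [-9.002e+01  2.000e-02 -1.000e-01] [ 0.5  0.3 -1.3] 60.5
17.13 [512.3 315.6 316.8] [-8.998e+01 -4.000e-02 -1.000e-01] [-0.2 -0.1 -0.7] 60.7
```

View pics/b4.png

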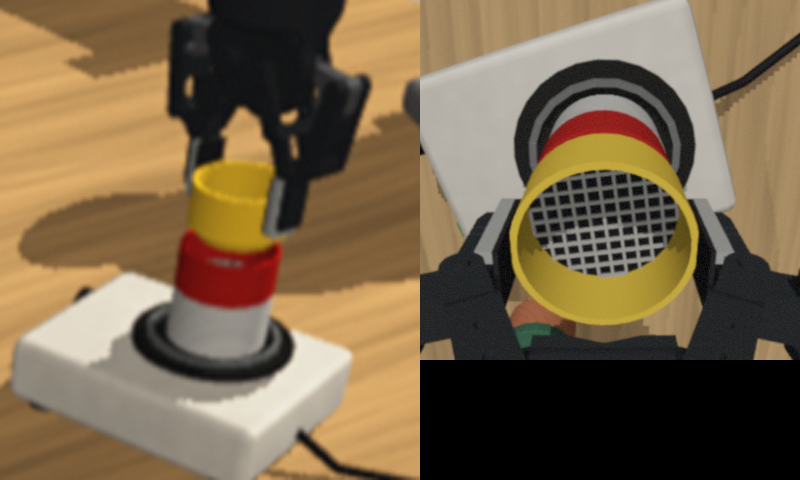

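Yellow hovers in line with the stack in both views. Lowering.

Call:
move_arm(moves=[{"xyz":[0,2,0],"turn":[0,0,0],"fingers":1},{"xyz":[0,4,0],"turn":[0,0,0],"fingers":1},{"xyz":[0,5.5,0],"turn":[0,0,0],"fingers":1},{"xyz":[0,7,0],"turn":[0,0,0],"fingers":1},{"xyz":[0,8,0],"turn":[0,0,0],"fingers":1},{"xyz":[0,8,0],"turn":[0,0,0],"fingers":1}])

```text
t: 17.68
tool_pos: [0.5117, 0.3161, 0.308]
tool_rot: [-90.0, 0.0, -0.0]
ft_force: [0.4, 0.9, -1.3]
grip_width: 0.061
```

Call:
move_arm(moves=[{"xyz":[0,1.5,0],"turn":[0,0,0],"fingers":1},{"xyz":[0,3,0],"turn":[0,0,0],"fingers":1},{"xyz":[0,4,0],"turn":[0,0,0],"fingers":1},{"xyz":[0,5,0],"turn":[0,0,0],"fingers":1},{"xyz":[0,5,0],"turn":[0,0,0],"fingers":1}])

```text
t: 18.1
tool_pos: [0.5118, 0.3159, 0.3032]
tool_rot: [-90.0, 0.0, -0.0]
ft_force: [1.5, -0.5, -0.7]
grip_width: 0.0603
```

Call:
move_arm(moves=[{"xyz":[0,1,0],"turn":[0,0,0],"fingers":1},{"xyz":[0,1.5,0],"turn":[0,0,0],"fingers":1},{"xyz":[0,1.5,0],"turn":[0,0,0],"fingers":1}])

```text
t: 18.35
tool_pos: [0.5119, 0.3159, 0.3026]
tool_rot: [-90.0, -0.0, -0.0]
ft_force: [-1.3, -2.0, 4.3]
grip_width: 0.0603
```

Contact at 302.6 mm as predicted. Release.

Call:
move_arm(moves=[{"xyz":[0,0,0],"turn":[0,0,0],"fingers":0.3},{"xyz":[0,0,0],"turn":[0,0,0],"fingers":0},{"xyz":[0,0,0],"turn":[0,0,0],"fingers":0},{"xyz":[0,-1,0],"turn":[0,0,0],"fingers":0},{"xyz":[0,-10,0],"turn":[0,0,0],"fingers":0},{"xyz":[0,-40,0],"turn":[0,0,0],"fingers":0},{"xyz":[0,-75,0],"turn":[0,0,0],"fingers":0},{"xyz":[0,-90,-20],"turn":[0,0,0],"fingers":0},{"xyz":[0,-90,-40],"turn":[0,0,0],"fingers":0},{"xyz":[0,-90,-40],"turn":[0,0,0],"fingers":0}])

```text
t: 19.18
tool_pos: [0.5119, 0.274, 0.3942]
tool_rot: [-90.0, -0.2, -0.1]
ft_force: [-0.8, -0.5, -0.4]
grip_width: 0.0857
```

```bash
python3 -c "
from h import *
lookboth('b5')"
```

```text
19.18 [511.9 274.  394.2] [-90.03  -0.18  -0.11] [-0.8 -0.5 -0.4] 85.7
19.23 [511.8 275.  393.2] [-89.96  -0.09  -0.14] [-0.2 -1.   0.3] 85.3
```

View pics/b5.png

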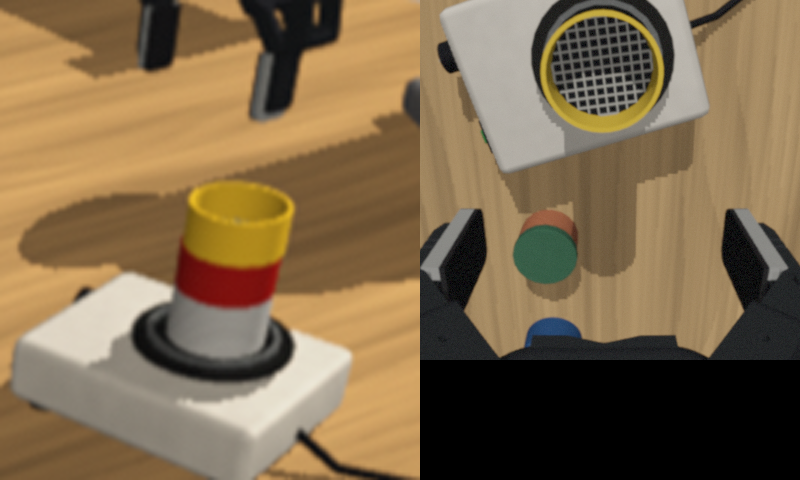

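Yellow is seated flush. On to blue.

Call:
move_arm(moves=[{"xyz":[-54,0,-274],"turn":[0,0,0],"fingers":0},{"xyz":[-54,0,-274],"turn":[0,0,0],"fingers":0},{"xyz":[-54,0,-274],"turn":[0,0,0],"fingers":0},{"xyz":[-54,0,-274],"turn":[0,0,0],"fingers":0},{"xyz":[-54,0,-274],"turn":[0,0,0],"fingers":0},{"xyz":[-54,0,-274],"turn":[0,0,0],"fingers":0},{"xyz":[-54,15,-274],"turn":[0,0,0],"fingers":0},{"xyz":[-54,45,-274],"turn":[0,0,0],"fingers":0},{"xyz":[-54,45,-274],"turn":[0,0,0],"fingers":0},{"xyz":[-54,45,-274],"turn":[0,0,0],"fingers":0}])

```text
t: 20.12
tool_pos: [0.4571, 0.0024, 0.3455]
tool_rot: [-89.9, 0.3, -0.1]
ft_force: [1.3, 0.1, -0.1]
grip_width: 0.0857
```

Run:
```python
from h import *
s,p,im,d=look('w17')
for k in blobs(im,'blue',1000):
        x,y,w,hh=cv2.boundingRect(k); print(x,y,w,hh)
        kk=k.reshape(-1,2); l=kk[kk[:,0].argmin()]; print(rimc(p,x-.5,x+w-.5,l[1],y+hh-.5,x+w/2,.036))
```

```text
20.12 [457.1   2.4 345.5] [-8.993e+01  2.700e-01 -8.000e-02] [ 1.3  0.1 -0.1] 85.7
285 173 86 89
width 60.35259545913897
(np.float64(457.6708180377243), np.float64(1.6749073269448758))
```

View pics/w17.png

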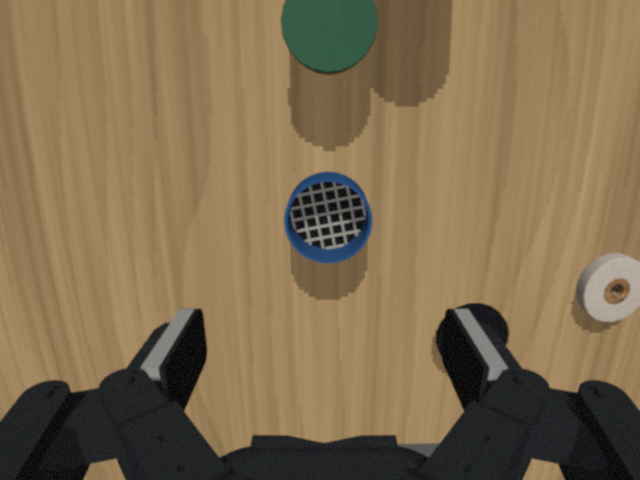

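Blue at columns 285-371, near edge row 262: (457.7, 1.2) mm, matching the top view.

Call:
move_arm(moves=[{"xyz":[1,40,-1],"turn":[0,0,0],"fingers":0},{"xyz":[1,80,-1],"turn":[0,0,0],"fingers":0},{"xyz":[1,115,-1],"turn":[0,0,0],"fingers":0},{"xyz":[1,142,-1],"turn":[0,0,0],"fingers":0},{"xyz":[1,158,-1],"turn":[0,0,0],"fingers":0},{"xyz":[1,166,-1],"turn":[0,0,0],"fingers":0},{"xyz":[1,166,-1],"turn":[0,0,0],"fingers":0},{"xyz":[1,166,-1],"turn":[0,0,0],"fingers":0}])

```text
t: 20.83
tool_pos: [0.4598, 0.0018, 0.1815]
tool_rot: [-90.0, -0.1, 0.0]
ft_force: [-0.0, -0.1, 0.3]
grip_width: 0.0856
```

Call:
move_arm(moves=[{"xyz":[0,0,0],"turn":[0,0,0],"fingers":1},{"xyz":[0,0,0],"turn":[0,0,0],"fingers":1},{"xyz":[0,0,0],"turn":[0,0,0],"fingers":1},{"xyz":[0,0,0],"turn":[0,0,0],"fingers":1},{"xyz":[0,0,0],"turn":[0,0,0],"fingers":1},{"xyz":[0,0,0],"turn":[0,0,0],"fingers":1}])

```text
t: 21.33
tool_pos: [0.4593, 0.0012, 0.1828]
tool_rot: [-90.0, -0.2, -0.1]
ft_force: [-0.4, 1.3, 8.0]
grip_width: 0.0607
```

Run:
```python
from h import *
s,p,im,d=look('w18')
```

```text
21.33 [459.3   1.2 182.8] [-8.999e+01 -2.200e-01 -6.000e-02] [-0.4  1.3  8. ] 60.7
```

View pics/w18.png

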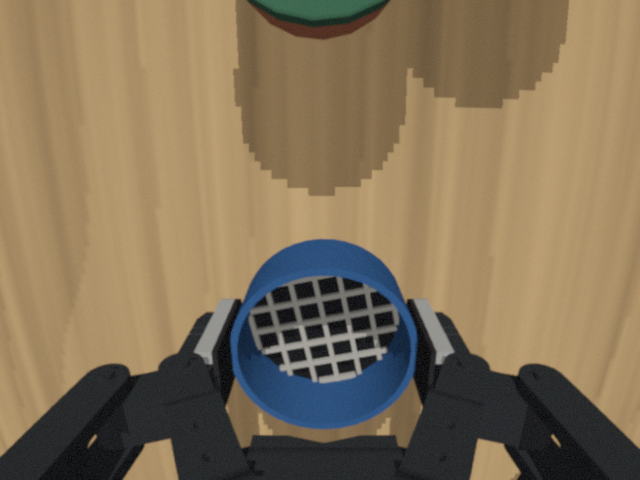

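Blue is held (rim columns 232-418, near edge row 428).

Run:
```python
from h import *
p=cams.camera_params('wrist');s=read_state()
print(s['tool_pos']*1000,rimc(p,231.5,418,340,428.5,325,.036))
```

```text
width 61.151757214887084
[459.33527471   1.18530975 182.75948992] (np.float64(459.7953431700974), np.float64(-0.015882834615567276))
```

Call:
move_arm(moves=[{"xyz":[0,-10,0],"turn":[0,0,0],"fingers":1},{"xyz":[0,-40,0],"turn":[0,0,0],"fingers":1},{"xyz":[0,-80,0],"turn":[0,0,0],"fingers":1},{"xyz":[5,-115,10],"turn":[0,0,0],"fingers":1},{"xyz":[10,-145,30],"turn":[0,0,0],"fingers":1},{"xyz":[15,-170,58],"turn":[0,0,0],"fingers":1},{"xyz":[20,-190,90],"turn":[0,0,0],"fingers":1},{"xyz":[28,-205,125],"turn":[0,0,0],"fingers":1},{"xyz":[36,-212,160],"turn":[0,0,0],"fingers":1},{"xyz":[44,-212,195],"turn":[0,0,0],"fingers":1}])

```text
t: 22.22
tool_pos: [0.5029, 0.1976, 0.3968]
tool_rot: [-89.9, -0.4, -0.1]
ft_force: [0.1, -0.7, 0.1]
grip_width: 0.0607
```

Call:
move_arm(moves=[{"xyz":[5,0,35],"turn":[0,0,0],"fingers":1},{"xyz":[9,0,60],"turn":[0,0,0],"fingers":1},{"xyz":[9,0,74],"turn":[0,0,0],"fingers":1},{"xyz":[9,0,74],"turn":[0,0,0],"fingers":1},{"xyz":[9,0,74],"turn":[0,0,0],"fingers":1},{"xyz":[9,0,74],"turn":[0,0,0],"fingers":1}])

```text
t: 22.72
tool_pos: [0.5112, 0.2689, 0.3929]
tool_rot: [-90.1, 0.0, -0.1]
ft_force: [0.4, 0.2, -0.4]
grip_width: 0.0608
```

Run:
```python
from h import *
s,p,im,d=look('w19')
```

```text
22.72 [511.2 268.9 392.9] [-9.007e+01  3.000e-02 -6.000e-02] [ 0.4  0.2 -0.4] 60.8
```

View pics/w19.png

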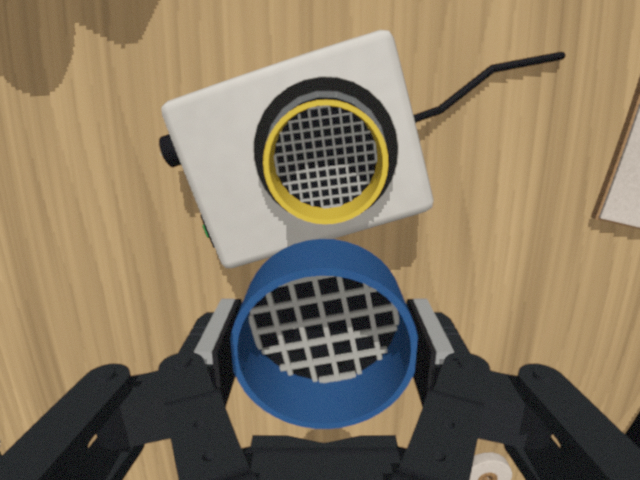

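Yellow rim: columns 263-389, near edge row 223, far edge 99.

Run:
```python
from h import *
p=cams.camera_params('wrist');s=read_state()
print(s['tool_pos']*1000,rimc(p,263,389,160,223.5,326,.156))
print((onplane(p,[[325,99]],.156)*1000)[0,1]-31)
print(rimc(p,231.5,418,340,428.5,325,s['tool_pos'][2]-.1828+.036))
```

```text
width 62.956618149963504
[511.35699375 268.57991867 392.90375487] (np.float64(511.8938556962994), np.float64(317.274548441477))
317.6489812869116
width 61.18289308695546
(np.float64(511.16053731885376), np.float64(267.12706072316263))
```

Call:
move_arm(moves=[{"xyz":[0.5,0,25],"turn":[0,0,0],"fingers":1},{"xyz":[0.5,0,48.5],"turn":[0,0,0],"fingers":1},{"xyz":[0.5,15,48.5],"turn":[0,0,0],"fingers":1},{"xyz":[0.5,30,48.5],"turn":[0,0,0],"fingers":1},{"xyz":[0.5,43,48.5],"turn":[0,0,0],"fingers":1},{"xyz":[0.5,48,48.5],"turn":[0,0,0],"fingers":1},{"xyz":[0.5,48,48.5],"turn":[0,0,0],"fingers":1},{"xyz":[0.5,48,48.5],"turn":[0,0,0],"fingers":1}])

```text
t: 23.43
tool_pos: [0.5126, 0.3176, 0.345]
tool_rot: [-90.0, 0.0, -0.1]
ft_force: [0.7, 0.2, -0.2]
grip_width: 0.0604
```

```bash
python3 -c "
from h import *
lookboth('b6')"
```

```text
23.43 [512.6 317.6 345. ] [-9.002e+01  1.000e-02 -1.100e-01] [ 0.7  0.2 -0.2] 60.4
23.48 [512.8 317.9 345.6] [-8.998e+01 -6.000e-02 -1.000e-01] [ 0.   0.5 -1.3] 60.6
```

View pics/b6.png

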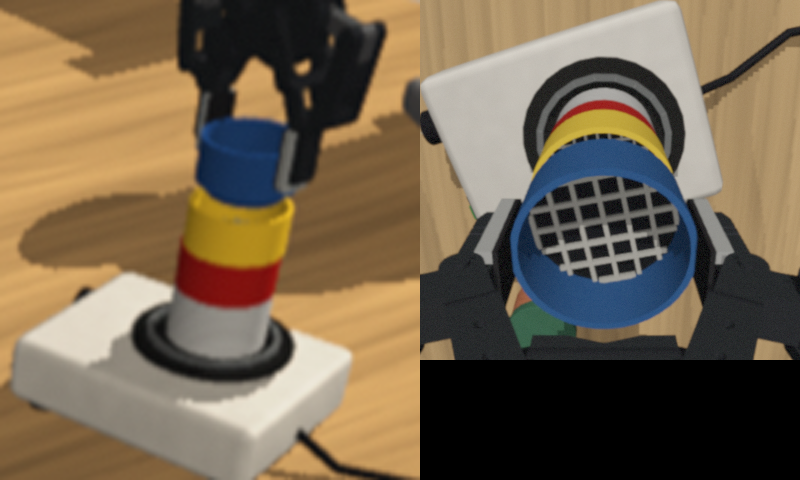

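Blue hovers in line over yellow. Lowering (seat predicted at TCP 330.8).

Call:
move_arm(moves=[{"xyz":[0,2,0],"turn":[0,0,0],"fingers":1},{"xyz":[0,4,0],"turn":[0,0,0],"fingers":1},{"xyz":[0,6,0],"turn":[0,0,0],"fingers":1},{"xyz":[0,8,0],"turn":[0,0,0],"fingers":1},{"xyz":[0,9,0],"turn":[0,0,0],"fingers":1},{"xyz":[0,9,0],"turn":[0,0,0],"fingers":1}])

```text
t: 24.03
tool_pos: [0.5122, 0.3186, 0.3354]
tool_rot: [-90.0, 0.0, -0.0]
ft_force: [-0.1, 0.1, -0.9]
grip_width: 0.0608
```

Call:
move_arm(moves=[{"xyz":[0,1.5,0],"turn":[0,0,0],"fingers":1},{"xyz":[0,3,0],"turn":[0,0,0],"fingers":1},{"xyz":[0,4,0],"turn":[0,0,0],"fingers":1},{"xyz":[0,5,0],"turn":[0,0,0],"fingers":1},{"xyz":[0,5,0],"turn":[0,0,0],"fingers":1}])

```text
t: 24.45
tool_pos: [0.5123, 0.3186, 0.3309]
tool_rot: [-90.0, -0.0, -0.0]
ft_force: [0.3, 0.6, -0.5]
grip_width: 0.0608
```

Call:
move_arm(moves=[{"xyz":[0,0.7,0],"turn":[0,0,0],"fingers":1},{"xyz":[0,1.3,0],"turn":[0,0,0],"fingers":1},{"xyz":[0,1.3,0],"turn":[0,0,0],"fingers":1}])

```text
t: 24.7
tool_pos: [0.5123, 0.3186, 0.3308]
tool_rot: [-90.0, -0.1, -0.0]
ft_force: [-1.3, -0.8, 6.7]
grip_width: 0.0607
```

Contact at 330.8 as predicted. Release.

Call:
move_arm(moves=[{"xyz":[0,0,0],"turn":[0,0,0],"fingers":0.3},{"xyz":[0,0,0],"turn":[0,0,0],"fingers":0},{"xyz":[0,0,0],"turn":[0,0,0],"fingers":0},{"xyz":[0,-1,0],"turn":[0,0,0],"fingers":0},{"xyz":[0,-10,0],"turn":[0,0,0],"fingers":0},{"xyz":[0,-40,0],"turn":[0,0,0],"fingers":0},{"xyz":[0,-75,0],"turn":[0,0,0],"fingers":0},{"xyz":[0,-85,-20],"turn":[0,0,0],"fingers":0},{"xyz":[0,-85,-45],"turn":[0,0,0],"fingers":0},{"xyz":[0,-85,-45],"turn":[0,0,0],"fingers":0}])

```text
t: 25.53
tool_pos: [0.5123, 0.2708, 0.4166]
tool_rot: [-90.1, -0.1, -0.1]
ft_force: [-1.1, -0.3, -0.7]
grip_width: 0.0855
```

```bash
python3 -c "
from h import *
lookboth('b7')"
```

```text
25.53 [512.3 270.8 416.6] [-90.09  -0.15  -0.12] [-1.1 -0.3 -0.7] 85.5
25.58 [512.2 272.1 415.8] [-9.0e+01 -8.0e-02 -1.6e-01] [ 0.   0.2 -0.2] 85.4
```

View pics/b7.png

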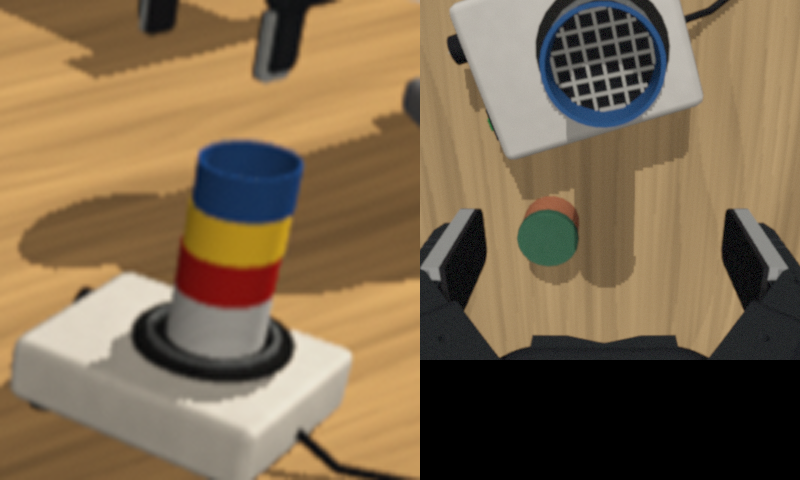

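Blue is flush. Now the lid.

Call:
move_arm(moves=[{"xyz":[69,0,-379],"turn":[0,0,0],"fingers":0},{"xyz":[69,0,-379],"turn":[0,0,0],"fingers":0},{"xyz":[69,0,-379],"turn":[0,0,0],"fingers":0},{"xyz":[69,0,-379],"turn":[0,0,0],"fingers":0},{"xyz":[69,0,-379],"turn":[0,0,0],"fingers":0},{"xyz":[69,0,-379],"turn":[0,0,0],"fingers":0},{"xyz":[69,0,-379],"turn":[0,0,0],"fingers":0},{"xyz":[69,0,-379],"turn":[0,0,0],"fingers":0},{"xyz":[69,40,-379],"turn":[0,0,0],"fingers":0},{"xyz":[69,75,-379],"turn":[0,0,0],"fingers":0}])

```text
t: 26.47
tool_pos: [0.5836, -0.1056, 0.3535]
tool_rot: [-90.2, -0.7, -0.2]
ft_force: [1.2, 0.7, -0.1]
grip_width: 0.0858
```

Call:
move_arm(moves=[{"xyz":[0,0,0],"turn":[0,0,0],"fingers":0},{"xyz":[0,0,0],"turn":[0,0,0],"fingers":0},{"xyz":[0,0,0],"turn":[0,0,0],"fingers":0}])

```text
t: 26.72
tool_pos: [0.5808, -0.1007, 0.3503]
tool_rot: [-89.9, 0.0, -0.0]
ft_force: [-0.8, -0.2, 0.6]
grip_width: 0.0853
```

Run:
```python
from h import *
s,p,im,d=look('w20')
cv2.imwrite('pics/w20z.png',cv2.resize(cv2.convertScaleAbs(im[140:320,220:440,::-1],alpha=2.5),None,fx=3,fy=3))
```

```text
26.72 [ 580.8 -100.7  350.3] [-8.994e+01  2.000e-02 -3.000e-02] [-0.8 -0.2  0.6] 85.3
```

View pics/w20z.png

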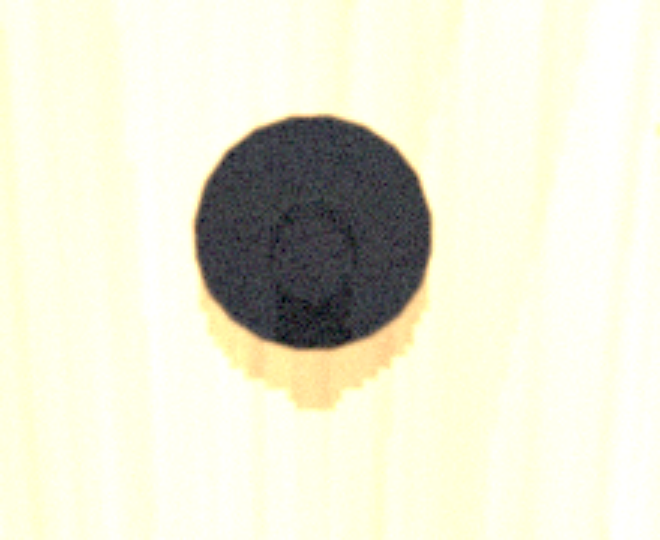

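The lid's disc centre in the zoom is (314,232), i.e. picture (324.7,217.3); the knob's top is near (316,250), picture (325.3,223.3).

Run:
```python
from h import *
p=cams.camera_params('wrist');s=read_state()
print(s['tool_pos']*1000,onplane(p,[[324.6,217.2],[285,217.2],[363.8,217.2]],.014)*1000,onplane(p,[[325,223.3]],.034)*1000)
im=cv2.imread('pics/w20.png')[:,:,::-1].copy()
for k in blobs(im,'black',2000):
    x,y,w,h=cv2.boundingRect(k)
    if y<250: print(x,y,w,h,circ(p,k,.014))
```

```text
[ 581.11735615 -100.42213167  351.28022894] [[ 581.83618835 -106.81562736   14.        ]
 [ 551.32275353 -106.8453404    14.        ]
 [ 612.05076941 -106.76419557   14.        ]] [[ 582.05836646 -105.85359306   34.        ]]
285 179 78 77 (581.5593872070312, -107.57556915283203, 61.878414154052734)
```

Call:
move_arm(moves=[{"xyz":[0.7,40,-6.3],"turn":[0,0,0],"fingers":0},{"xyz":[0.7,80,-6.3],"turn":[0,0,0],"fingers":0},{"xyz":[0.7,115,-6.3],"turn":[0,0,0],"fingers":0},{"xyz":[0.7,140,-6.3],"turn":[0,0,0],"fingers":0},{"xyz":[0.7,152,-6.3],"turn":[0,0,0],"fingers":0},{"xyz":[0.7,157,-6.3],"turn":[0,0,0],"fingers":0},{"xyz":[0.7,157,-6.3],"turn":[0,0,0],"fingers":0.3},{"xyz":[0.7,157,-6.3],"turn":[0,0,0],"fingers":0.4}])

```text
t: 27.43
tool_pos: [0.5822, -0.1071, 0.1948]
tool_rot: [-90.0, -0.2, 0.0]
ft_force: [-0.0, -0.3, 0.0]
grip_width: 0.064
```

Run:
```python
from h import *
s,p,im,d=look('w21')
cv2.imwrite('pics/w21b.png',cv2.convertScaleAbs(im[:,:,::-1],alpha=2.0))
```

```text
27.43 [ 582.2 -107.1  194.8] [-9.004e+01 -1.800e-01  4.000e-02] [-0.  -0.3  0. ] 64.0
```

View pics/w21b.png

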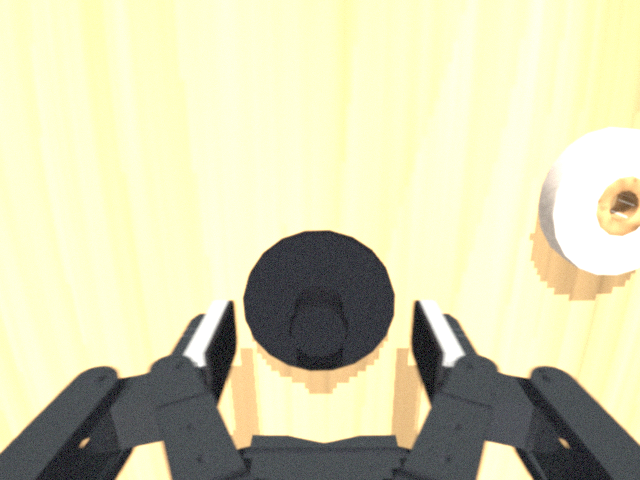

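The lid is between the fingers, disc centre about column 319 against the jaw middle at 324: shift x by -1, down 4, close.

Call:
move_arm(moves=[{"xyz":[-1,2,0],"turn":[0,0,0],"fingers":0.4},{"xyz":[-1,4,0],"turn":[0,0,0],"fingers":0.5},{"xyz":[-1,4,0],"turn":[0,0,0],"fingers":0.6},{"xyz":[-1,4,0],"turn":[0,0,0],"fingers":0.7},{"xyz":[-1,4,0],"turn":[0,0,0],"fingers":0.8},{"xyz":[-1,4,0],"turn":[0,0,0],"fingers":1},{"xyz":[-1,4,0],"turn":[0,0,0],"fingers":1},{"xyz":[-1,4,0],"turn":[0,0,0],"fingers":1},{"xyz":[-1,4,0],"turn":[0,0,0],"fingers":1}])

```text
t: 28.23
tool_pos: [0.5801, -0.1079, 0.1898]
tool_rot: [-90.0, -0.0, -0.0]
ft_force: [-1.4, 0.1, 5.0]
grip_width: 0.0182
```

Run:
```python
from h import *
s,p,im,d=look('w22')
cv2.imwrite('pics/w22b.png',cv2.convertScaleAbs(im[:,:,::-1],alpha=2.0))
```

```text
28.23 [ 580.1 -107.9  189.8] [-9.001e+01 -3.000e-02 -5.000e-02] [-1.4  0.1  5. ] 18.2
```

View pics/w22b.png

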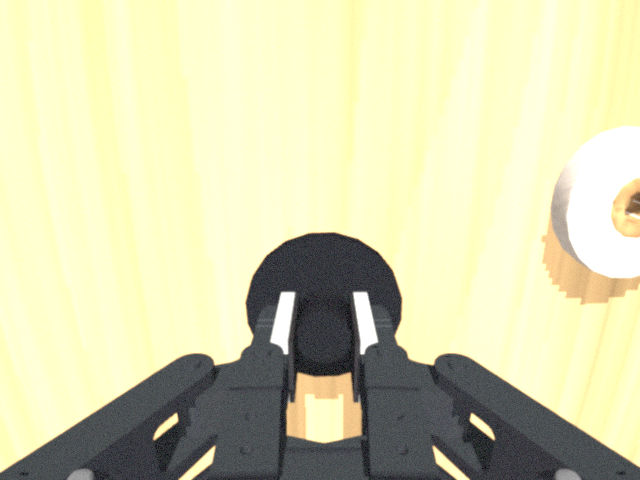

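Lid gripped by the knob, 18.2 mm; disc columns 247-402, near edge row 375.

Run:
```python
from h import *
p=cams.camera_params('wrist');s=read_state()
print(s['tool_pos']*1000,rimc(p,247,402,303,376,324,.014),onplane(p,[[324,233]],.014)[0,1]*1000-31)
```

```text
width 61.09472816042205
[ 580.04069204 -107.91370984  189.76543633] (np.float64(579.9583905114662), np.float64(-108.02562241840508)) -106.7135232724023
```

Call:
move_arm(moves=[{"xyz":[0,-8,0],"turn":[0,0,0],"fingers":1},{"xyz":[0,-25,0],"turn":[0,0,0],"fingers":1},{"xyz":[0,-55,0],"turn":[0,0,0],"fingers":1},{"xyz":[0,-90,0],"turn":[0,0,0],"fingers":1},{"xyz":[0,-125,0],"turn":[0,0,0],"fingers":1},{"xyz":[-5,-155,15],"turn":[0,0,0],"fingers":1},{"xyz":[-10,-185,35],"turn":[0,0,0],"fingers":1},{"xyz":[-15,-210,65],"turn":[0,0,0],"fingers":1},{"xyz":[-20,-230,98],"turn":[0,0,0],"fingers":1},{"xyz":[-25,-240,130],"turn":[0,0,0],"fingers":1}])

```text
t: 29.12
tool_pos: [0.5551, 0.0231, 0.4328]
tool_rot: [-90.0, -0.3, -0.1]
ft_force: [0.3, 1.3, 0.1]
grip_width: 0.0182
```

Call:
move_arm(moves=[{"xyz":[-5,0,35],"turn":[0,0,0],"fingers":1},{"xyz":[-12,0,72],"turn":[0,0,0],"fingers":1},{"xyz":[-20,0,109],"turn":[0,0,0],"fingers":1},{"xyz":[-28,0,146],"turn":[0,0,0],"fingers":1},{"xyz":[-36,0,182],"turn":[0,0,0],"fingers":1},{"xyz":[-42,0,215],"turn":[0,0,0],"fingers":1},{"xyz":[-44,0,235],"turn":[0,0,0],"fingers":1},{"xyz":[-44,0,242],"turn":[0,0,0],"fingers":1},{"xyz":[-44,0,242],"turn":[0,0,0],"fingers":1},{"xyz":[-44,0,242],"turn":[0,0,0],"fingers":1}])

```text
t: 29.95
tool_pos: [0.5112, 0.2639, 0.429]
tool_rot: [-90.1, 0.0, 0.0]
ft_force: [0.6, -1.5, -1.0]
grip_width: 0.0186
```

Run:
```python
from h import *
s,p,im,d=look('w23')
cv2.imwrite('pics/w23b.png',cv2.convertScaleAbs(im[:,:,::-1],alpha=1.7))
```

```text
29.95 [511.2 263.9 429. ] [-9.007e+01  1.000e-02  0.000e+00] [ 0.6 -1.5 -1. ] 18.6
```

View pics/w23b.png

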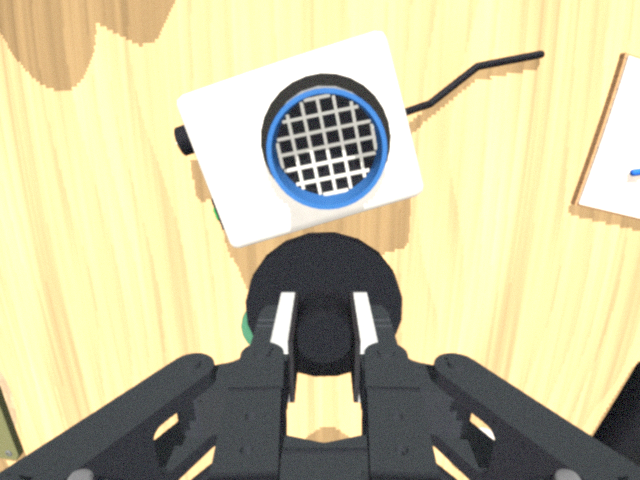

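Blue rim: columns 264-389, near edge row 210, far edge row 87; lid unchanged in the grip.

Run:
```python
from h import *
p=cams.camera_params('wrist');s=read_state()
print(s['tool_pos']*1000,rimc(p,264,389.5,150,210.5,326,.184),onplane(p,[[326,87]],.184)[0,1]*1000-31)
z=s['tool_pos'][2]-.1898+.014
print(rimc(p,247,402,303,376,324,z),onplane(p,[[324,233]],z)[0,1]*1000-31)
```

```text
width 64.72892334769244
[511.33977534 263.30305049 429.02916272] (np.float64(512.3184055830735), np.float64(316.8366442784284)) 318.14845866797157
width 61.1159802011511
(np.float64(511.1268288258109), np.float64(262.9383675391821)) 264.30780962165716
```

Call:
move_arm(moves=[{"xyz":[1,0,25],"turn":[0,0,0],"fingers":1},{"xyz":[1,0,54],"turn":[0,0,0],"fingers":1},{"xyz":[1,15,54],"turn":[0,0,0],"fingers":1},{"xyz":[1,30,54],"turn":[0,0,0],"fingers":1},{"xyz":[1,42,54],"turn":[0,0,0],"fingers":1},{"xyz":[1,47,54],"turn":[0,0,0],"fingers":1},{"xyz":[1,47,54],"turn":[0,0,0],"fingers":1},{"xyz":[1,47,54],"turn":[0,0,0],"fingers":1}])

```text
t: 30.67
tool_pos: [0.5128, 0.3172, 0.3823]
tool_rot: [-90.0, 0.0, -0.1]
ft_force: [-0.4, -0.1, -0.4]
grip_width: 0.0184
```

```bash
python3 -c "
from h import *
lookboth('b8')"
```

```text
30.67 [512.8 317.2 382.3] [-9.002e+01  1.000e-02 -1.300e-01] [-0.4 -0.1 -0.4] 18.4
30.72 [512.9 317.5 382.9] [-8.998e+01 -6.000e-02 -1.100e-01] [-0.1  0.1  0.1] 18.5
```

View pics/b8.png

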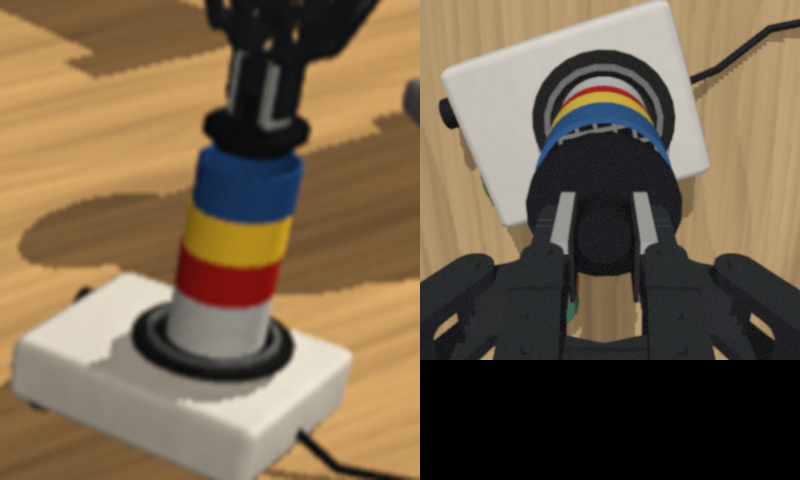

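The lid hovers centred over blue in both views. Lowering (seat predicted at TCP 365.8).

Call:
move_arm(moves=[{"xyz":[0,2,0],"turn":[0,0,0],"fingers":1},{"xyz":[0,4,0],"turn":[0,0,0],"fingers":1},{"xyz":[0,6,0],"turn":[0,0,0],"fingers":1},{"xyz":[0,8,0],"turn":[0,0,0],"fingers":1},{"xyz":[0,10,0],"turn":[0,0,0],"fingers":1},{"xyz":[0,11,0],"turn":[0,0,0],"fingers":1},{"xyz":[0,11,0],"turn":[0,0,0],"fingers":1}])

```text
t: 31.35
tool_pos: [0.5121, 0.3183, 0.3707]
tool_rot: [-90.0, 0.0, -0.0]
ft_force: [-0.2, -0.3, -0.8]
grip_width: 0.018
```

Call:
move_arm(moves=[{"xyz":[0,1.5,0],"turn":[0,0,0],"fingers":1},{"xyz":[0,3,0],"turn":[0,0,0],"fingers":1},{"xyz":[0,4.5,0],"turn":[0,0,0],"fingers":1},{"xyz":[0,5.5,0],"turn":[0,0,0],"fingers":1},{"xyz":[0,5.5,0],"turn":[0,0,0],"fingers":1}])

```text
t: 31.77
tool_pos: [0.5123, 0.3183, 0.3658]
tool_rot: [-90.0, -0.0, -0.0]
ft_force: [0.1, -0.9, 0.2]
grip_width: 0.0184
```

Call:
move_arm(moves=[{"xyz":[0,0.7,0],"turn":[0,0,0],"fingers":1},{"xyz":[0,1,0],"turn":[0,0,0],"fingers":1},{"xyz":[0,1,0],"turn":[0,0,0],"fingers":1}])

```text
t: 32.02
tool_pos: [0.5123, 0.3183, 0.3657]
tool_rot: [-90.0, -0.1, -0.0]
ft_force: [-2.1, 0.5, 4.6]
grip_width: 0.0181
```

Contact at 365.7. Release and back off.

Call:
move_arm(moves=[{"xyz":[0,0,0],"turn":[0,0,0],"fingers":0.5},{"xyz":[0,-0.5,0],"turn":[0,0,0],"fingers":0.4},{"xyz":[0,-1,0],"turn":[0,0,0],"fingers":0.2},{"xyz":[0,-2,0],"turn":[0,0,0],"fingers":0},{"xyz":[0,-3,0],"turn":[0,0,0],"fingers":0},{"xyz":[0,-15,0],"turn":[0,0,0],"fingers":0},{"xyz":[0,-40,0],"turn":[0,0,0],"fingers":0},{"xyz":[0,-65,0],"turn":[0,0,0],"fingers":0},{"xyz":[0,-70,-35],"turn":[0,0,0],"fingers":0},{"xyz":[0,-70,-75],"turn":[0,0,0],"fingers":0}])

```text
t: 32.85
tool_pos: [0.5131, 0.2447, 0.4373]
tool_rot: [-89.8, -0.3, 0.2]
ft_force: [0.6, -0.5, -0.5]
grip_width: 0.0857
```

Call:
move_arm(moves=[{"xyz":[0,0,-40],"turn":[0,0,0],"fingers":0},{"xyz":[0,0,-60],"turn":[0,0,0],"fingers":0},{"xyz":[0,0,-60],"turn":[0,0,0],"fingers":0},{"xyz":[0,0,-60],"turn":[0,0,0],"fingers":0}])

```text
t: 33.18
tool_pos: [0.5122, 0.1823, 0.435]
tool_rot: [-90.0, -0.0, -0.2]
ft_force: [-0.3, 0.7, 0.4]
grip_width: 0.0854
```

```bash
python3 -c "
from h import *
lookboth('b9')
im,d=cams.grab_frame('top'); cv2.imwrite('pics/top9.png',im[:,:,::-1])
"
```

```text
33.18 [512.2 182.3 435. ] [-8.996e+01 -3.000e-02 -1.800e-01] [-0.3  0.7  0.4] 85.4
33.23 [512.4 183.2 434.9] [-8.995e+01 -3.000e-02 -1.100e-01] [-1.  -0.6  0.5] 85.6
```

View pics/b9.png

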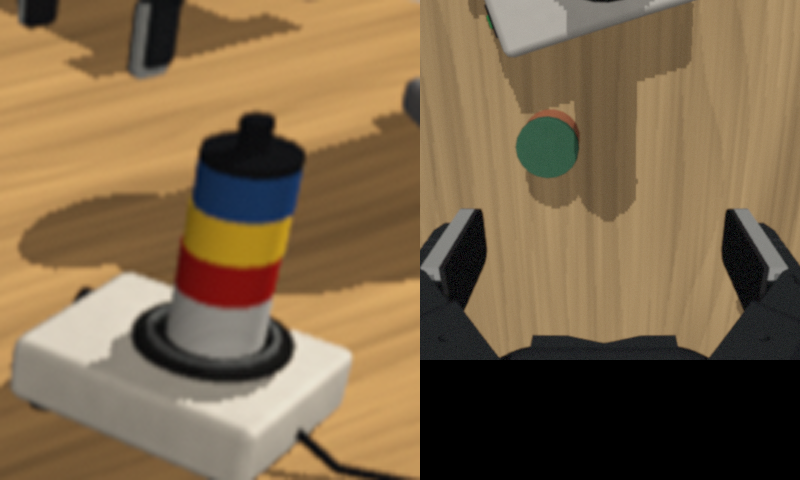

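View pics/top9.png

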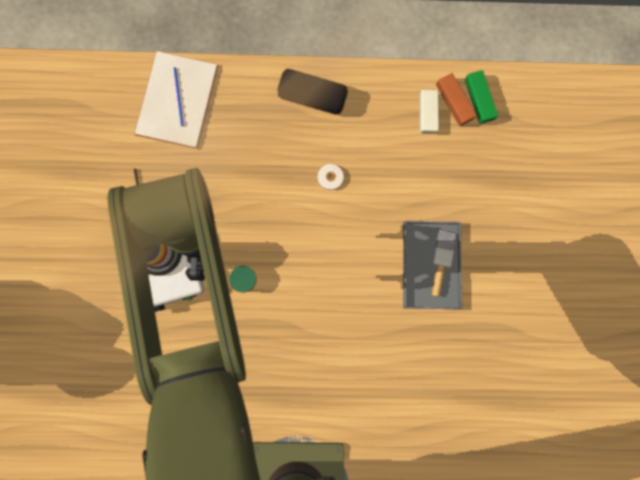

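View pics/b9s.png

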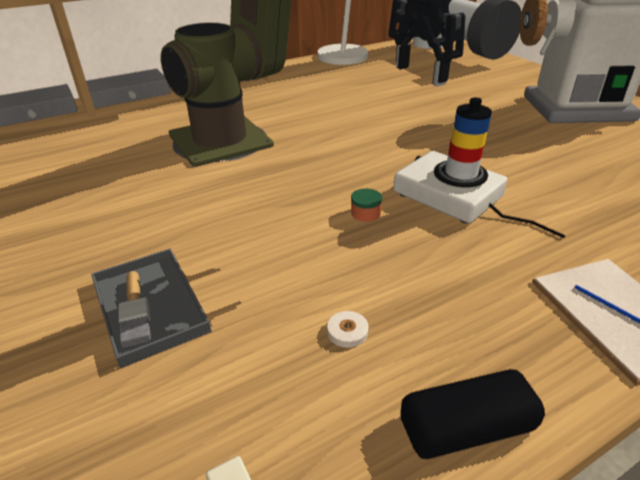

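The stack stands straight with every band flush (scene column about 468). The tin (367,205), the felt wheel (347,329) and the brush are at their starting pixels.

```bash
python3 -c "
from station import workorder
print(workorder.finish_job())"
```

```text
the job is handed in; nothing more can be done
None
```

The stack is built on the vibrator plate: receiver pan inside the rubber lip, then the red, yellow and blue sieves, and the lid on top. I lowered each piece until it touched before releasing it. I handed the job in at about 33 s of the 125 s allowed.

- **Seating:** each sieve and the lid met contact, at 4–7 N, within 0.1 mm of its calculated seated height. The pan met its plate at the expected height with 8.7 N. The last scene view shows all the bands flush and the stack upright.
- **Other objects:** the felt wheel, tin and brush sit at the same image positions as at the start.
- **Disagreements:**
  - The wrist camera put the pan 1–3 mm off the plate's centre, inside the 7 mm clearance, and the top and wrist cameras differed by 2–3 mm on where the plate is.
  - The measured stack axis crept from about 313 to 317 mm in y going up, within what the cameras can resolve.
  - The final top view had the arm over the stack, so the scene view alone was the last check of it.
  - The colour mask missed the yellow sieve at close range, so I read its edges by eye. The result agreed with the top view within about 1 mm.

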